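# Interlock short channel offcuts on the stacking plate

### The arm

A 6-joint arm with a two-finger parallel gripper is mounted at the origin on the work surface. World frame = base frame: x ahead of the robot, y to its left, z up, the work surface at z = 0. Lengths are in m, angles in rad, forces in N, time in s.
With the tool pointing down it reaches from about 0.35 to 0.975 m from the base axis. Payload 4.9 kg.
Tool frame: the origin (TCP) lies at the very end of the fingers, on their centre line; the grasp point (between the pads) lies 19 mm behind it (manip.hold_point_z is the distance from the TCP to the grasp point, in m); z points along the fingers, x is the direction in which the jaws open and shut, and the axes are right-handed (so a half turn about z gives the same grasp; the last joint's range is limited). The gripper opens to 85 mm and grips with 20 to 120 N. Pads are 22 mm wide; open, the fingers measure 114 mm over their backs; the gripper's body (76 mm by 85 mm) begins 54 mm behind the grasp point. The pads swing forward as they close: fully open they stand 13 mm farther back than shut.
Start: joints at [-1.24, 0.053, 1.613, -0, 1.476, -0.119], TCP at [0.272, -0.563, 0.231] pointing down, gripper open.
Joint ranges: [-3.01, 3.01], [-1.01, 2.22], [0.06, 2.58], [-1.02, 4.17], [0.09, 2.62], [-3.14, 3.14]. Speed limits (rad/s): [2.57, 2.57, 3.14, 3.14, 3.14, 3.14].

### API

Orientations are given as a unit quaternion [w, x, y, z].
In Python, from plant import manip gives the robot as it stands.
- The arm moves only by the shell command python3 -m handwheel 'ROWS' [OPENING]. ROWS is JSON, a list of rows, each an object of numbers: "dx", "dy", "dz": the shift along the tool's x, y, z in m; "ax", "ay", "az": the turn, a rotation vector about the tool's x, y, z in rad. In form: [{"dx": .., "dy": .., "dz": .., "ax": .., "ay": .., "az": ..}, ...]. A call has 1 to 5 rows; each row is the pose to reach, as a shift and turn from the pose commanded when the call began, along the tool's axes at that moment; what a row does not reach only later rows make up. A row lasts 1/8 s, in which the tool goes at most 62.5 mm and 10.7 degrees, less where a joint would pass 70% of its speed; a pose out of reach is approached as far as the arm can. A call with a gripper value outside its range is refused whole. OPENING is the closure in counts, from 0 (fully open) to 255 (shut), set as the call begins (- or left out, the last holds). The fingers move at their own pace and stop on an object; the grip force is fixed at half the most. Time passes only in rows, so rows that repeat a pose let the fingers close. It gives the time, the measured TCP pose, the force and the opening at its end, in the units of the state.
- manip.state(): the state, without advancing time (a new reading comes with each control period).
- manip.grab_frame(name): name is "scene" or "top" or "wrist"; returns a dict with "image" (384x512x3 uint8, blue, green, red), "z_map" (384x512 float32, m along the optical axis (not along the pixel's ray), 0 where there is no reading), "K" (3x3 intrinsics, pixels), "k1" (the pictures are not rectified: a ray, as slopes to the right and down, at radius r is drawn at 1 + k1 r^2 times it, then the intrinsics apply), "xyz" and "rotation" of the camera in the world. Camera axes: x right, y up, looking along -z (the intrinsics and any distortion apply to the point x, -y, -z); pixel columns grow to the right and rows downward; lengths in m; the calibration is good to about 2 mm. A picture is of the moment at which its call begins.
- manip.job_done(): hands the job in, once; it reports no verdict.
The state is a dict: "time": time; "joint_pos": joint angles; "joint_vel": joint speeds; "joint_efforts": joint torques, N m; "tool_pos": TCP position; "tool_rot": TCP orientation; "contact_force": force on the tool from outside, world axes, zero at the start; "ft_torque": the same for the moment, N m; "gripper_width": opening from 0.0 (shut) to 1.0 (fully open).
Only numpy, scipy, OpenCV 4.12 (cv2) and the standard library are available. Lean on these libraries where they do the work, as an engineer would, in place of code of your own. Each camera call takes 0.05 s, during which the arm holds its last target.

### The job

Three short steel channel offcuts of one length are to be interlocked; one already lies open side up on the stacking plate, along the fence. Set the other one that lies open side up on the plate beside it, on the side away from the fence, close up against it with the ends level, and let go; then gently lower the one that lies open side down over the pair, so that one of its flanges drops into each of them and it sits fully down, with its ends level with theirs. Do not drop or ram it, keep the first channel along the fence, and leave the longer channel, the wider channel and everything else on the bench where they are.

Things in the scene. Friction and masses are not known exactly. Their poses are not given: they have to be found in the camera images.
- plate: Flat grey steel stacking plate fixed to the bench, 130 mm (its x) by 140 mm (its y), 8 mm thick, with a dark steel fence standing on it along x near its +y edge: fence 100 mm long, 10 mm thick, its inner face at y = +55 mm, its top 26 mm above the bench. Origin: centre of the underside, on the bench. z up. The plate may lie turned on the bench.
- first: The channel offcut already on the plate, open side up, lying along the fence (within 3 mm of it), loose: plain steel, 66 mm long, 32 mm wide, 30 mm high, web and both flanges 6 mm thick (20 mm clear between the flanges), about 0.25 kg. Origin: centre of its underside (the web); x along its length, y across (+y towards the fence), z up, flanges rise at y = +-13 mm (their middles).
- second: Second channel offcut, the same as the first, lying on the bench open side up: plain steel, 66 mm long, 32 mm wide, 30 mm high, web and both flanges 6 mm thick (20 mm clear between the flanges), about 0.25 kg. Origin: centre of its underside (the web); x along its length, y across, z up. Can be gripped end to end (66 mm) or across (32 mm).
- bridge: Third channel: plain steel, 66 mm long, 32 mm wide, 42 mm high, 6 mm thick all round (20 mm clear inside), about 0.32 kg, standing open side down on the bench, web on top. Origin: centre of its footprint, level with its flange toes; x along its length, y across, z up. Seated, its toes rest on the pair's webs: origin 6 mm above theirs, midway, its top 18 mm above theirs, about 4 mm sideways play each way.
- long_channel: Bystander: a longer channel, 110 mm long, 32 mm wide, 30 mm high, lying open side down on the bench. Origin: centre of the underside; x along its length.
- wide_channel: Bystander: a wider channel, 80 mm long, 56 mm wide, 30 mm high, lying open side up on the bench. Origin: centre of the underside; x along its length.
- bar_stub: Bystander: standing stub of round steel bar, 34 mm diameter, 55 mm high. Origin: centre of the underside.
- bush: Bystander: steel bush (ring) 56 mm diameter, 30 mm high, lying flat. Origin: centre of the underside.
- wrench: Bystander: wrench lying on the bench near the robot's base. Origin on its underside.
Things that resemble listed ones, but are neither listed nor needed, are in the scene too. Leave any pink or purple look-alike of the second alone.

How it is judged:
On the way:
1. the second channel lies open side up on the plate close beside the first (gap under about 5 mm), ends level within 8 mm, let go, before the third is laid over them (y of first in the frame of plate between 0.032 and 0.042 m and z of first in the frame of plate between 0.005 and 0.011 m and x of first in the frame of plate between -0.03 and 0.03 m and y of second in the frame of first between -0.0375 and -0.03 m and x of second in the frame of first between -0.008 and 0.008 m and z of second in the frame of first between -0.003 and 0.003 m and angle between the x axis of first and the x axis of plate, either way round below 0.08 rad and angle between the x axis of second and the x axis of first, either way round below 0.08 rad and angle between each of first, second's own z axis and vertical below 0.06 rad and contact force between the fingers and second below 0.2 N and linear speed of second below 0.02 m/s and not (y of bridge in the frame of first between -0.0225 and -0.0095 m and horizontal distance between bridge and second between 0.0095 and 0.025 m and x of bridge in the frame of first between -0.008 and 0.008 m and z of bridge in the frame of first between 0.003 and 0.009 m and angle between the x axis of bridge and the x axis of first, either way round below 0.08 rad and angle between bridge's own z axis and vertical below 0.06 rad)), for 0.2 s.
At the end, for the whole second after the job is handed in: First channel along the fence (within 5 mm); second open side up flat beside it, gap at most 5 mm; third open side down over both, a flange in each, fully down (6 mm above them, within 3 mm); ends level within 8 mm, parallel within 0.08 rad; all at rest (y of first in the frame of plate between 0.032 and 0.042 m and z of first in the frame of plate between 0.005 and 0.011 m and x of first in the frame of plate between -0.03 and 0.03 m and y of second in the frame of first between -0.0375 and -0.03 m and x of second in the frame of first between -0.008 and 0.008 m and z of second in the frame of first between -0.003 and 0.003 m and angle between the x axis of first and the x axis of plate, either way round below 0.08 rad and angle between the x axis of each of second, bridge and the x axis of first, either way round below 0.08 rad and angle between each of first, second, bridge's own z axis and vertical below 0.06 rad and y of bridge in the frame of first between -0.0225 and -0.0095 m and horizontal distance between bridge and second between 0.0095 and 0.025 m and x of bridge in the frame of first between -0.008 and 0.008 m and z of bridge in the frame of first between 0.003 and 0.009 m and linear speed of each of first, second, bridge below 0.02 m/s); the robot touches nothing.
It fails at once if the third channel was dropped or rammed onto the others (contact over 60 N) (contact force between bridge and first above 60 N or contact force between bridge and second above 60 N).
It fails at once if the third channel was let fall onto the others from more than about 10 mm above its seat (contact force between the fingers and bridge below 0.1 N and horizontal distance between bridge and first below 0.05 m and z of bridge in the frame of first above 0.014 m and linear speed of bridge above 0.15 m/s).
It fails at once if the longer or the wider channel was moved by more than 25 mm (distance of any of long_channel, wide_channel from where it was at the start of the episode above 0.025 m).
It fails at once if the bar stub, wrench or bush was moved by more than 25 mm (distance of any of bar_stub, wrench, bush from where it was at the start of the episode above 0.025 m).
It also fails if it takes over 70 s, if anything falls off the work surface, if the arm or the gripper's body presses on something with over 40 N, if the wrist force passes 120 N, or if a joint passes its speed limit or range.

## Working session

There is one attempt and no reset: what is moved stays moved. The work goes in short steps, Python scripts to look and compute and a shell command to move; the robot and the scene stay as the last step left them, time stands still between calls to the robot, and variables do not carry over. Pictures are saved under pics/ and viewed, and the job is handed in when it is done.

```bash
ls; mkdir -p pics
cat > h.py <<'E'
import numpy as np, cv2
from plant import manip
def grab(n,save=None):
    f=manip.grab_frame(n)
    if save: cv2.imwrite('pics/'+save,f['image'])
    np.savez('/tmp/'+(save or n)+'.npz',**{k:np.array(v) for k,v in f.items()})
    return f
def load(s):
    d=np.load('/tmp/'+s+'.npz'); return {k:d[k] for k in d.files}
def rays(f,uv):
    uv=np.array(uv,float).reshape(-1,1,2)
    # distortion k1: r*(1+k1 r^2)
    n=cv2.undistortPoints(uv,np.array(f['K'],float),np.array([float(f['k1']),0,0,0.]))[:,0]
    d=np.c_[n[:,0],-n[:,1],-np.ones(len(n))]
    R=np.array(f['rotation'],float)
    if R.shape!=(3,3):
        from scipy.spatial.transform import Rotation
        R=Rotation.from_quat(np.r_[R[1:],R[0]]).as_matrix()
    return np.array(f['xyz'],float),d@R.T
def onplane(f,uv,z):
    o,d=rays(f,uv); t=(z-o[2])/d[:,2]; return o+d*t[:,None]
def cloud(f):
    Z=np.array(f['z_map']);h,w=Z.shape
    u,v=np.meshgrid(np.arange(w),np.arange(h))
    o,d=rays(f,np.c_[u.ravel(),v.ravel()])
    P=(o+d*Z.reshape(-1,1)).reshape(h,w,3); P[Z<=0]=np.nan
    return P
E
python3 - <<'E'
from h import *
for n in ['scene','top','wrist']:
    f=grab(n,n+'0.png'); print(n,f['xyz'],f['rotation'],f['K'],f['k1'],(f['z_map']>0).mean())
print(manip.state())
E
```

```text
pics
scene [1.07625607 0.53328246 0.80436043] [0.35839723 0.13436224 0.34976631 0.85507996] [[445.57646665   0.         256.22665968]
 [  0.         445.57646665 196.64427113]
 [  0.           0.           1.        ]] -0.1793251997979071 0.9961090087890625
top [ 0.39533959 -0.00406263  0.82875862] [ 0.75004452  0.08453044 -0.07508686 -0.65165158] [[380.07045353   0.         252.42576918]
 [  0.         380.07045353 192.53376092]
 [  0.           0.           1.        ]] -0.062234481513388354 0.9958241780598959
wrist [ 0.33632896 -0.53215625  0.37378126] [ 0.83839745 -0.12058895  0.07629072 -0.52604919] [[328.83681688   0.         255.16276197]
 [  0.         328.83681688 192.20846795]
 [  0.           0.           1.        ]] -0.015899700912699866 0.9961954752604166
{'time': 0.15, 'joint_pos': array([-1.23998781e+00,  5.32287183e-02,  1.61398961e+00, -8.16702405e-06,
        1.47595896e+00, -1.19022224e-01]), 'joint_vel': array([-0.00064611, -0.00317049, -0.00500871,  0.00105782, -0.00113634,
        0.00085073]), 'joint_efforts': array([ 3.31257206e-04, -3.94242024e+01, -3.70722806e+01, -6.85893156e-05,
        4.71312582e-03,  1.52473643e-05]), 'tool_pos': array([ 0.27158702, -0.5623752 ,  0.23032426]), 'tool_rot': array([-4.94735574e-04,  8.46998501e-01, -5.31594687e-01, -6.18883969e-04]), 'contact_force': array([-0.79282321,  0.34639241, -0.09969159]), 'ft_torque': array([-0.02869854, -0.076665  ,  0.01060456]), 'gripper_width': 1.002444071080592}
```

View pics/top0.png

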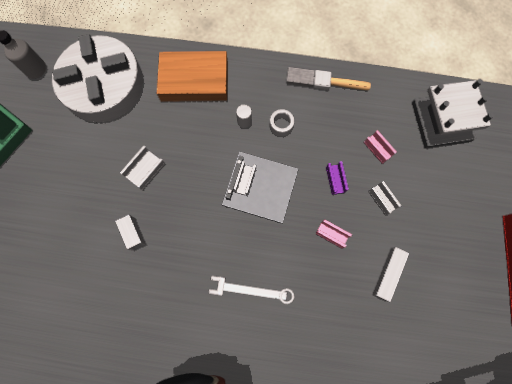

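View pics/scene0.png

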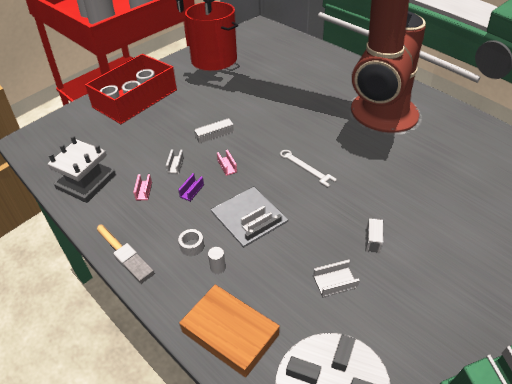

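View pics/wrist0.png

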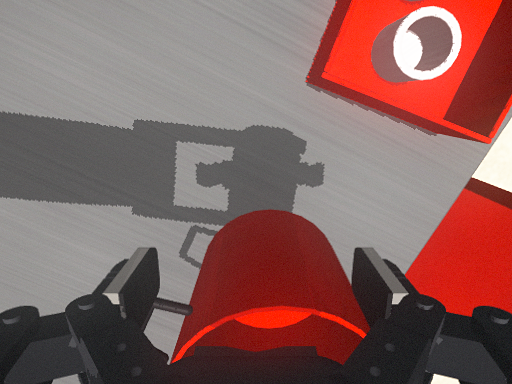

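The top view shows:
- plate (260,187) with the first channel at (245,180) beside the fence
- second channel, grey and open up, at (385,197)
- bridge at (128,232)
- long channel at (392,274) and wide channel at (142,167)
- pink and purple decoys at (380,146), (337,178) and (334,234)

The tool starts above a red tray, clear of the bench items. Next I measure in both views.

Run:
```python
from h import *
for n in ['top','scene']:
    f=load(n+'0.png.npz'[:-4]) if 0 else load(n+'0.png')
    P=cloud(f); np.save('/tmp/P'+n+'.npy',P)
    # objects: z in 0.015..0.06 connected comps
    z=P[...,2]
    m=((z>0.014)&(z<0.07)).astype(np.uint8)
    k,l,st,c=cv2.connectedComponentsWithStats(m)
    for i in range(1,k):
        if st[i,4]<40 or st[i,4]>3000: continue
        q=P[l==i]; zz=np.percentile(q[:,2],[50,95])
        col=f['image'][l==i].mean(0).round()
        top=q[q[:,2]>zz[1]-0.006]
        r=cv2.minAreaRect((top[:,:2]*1000).astype(np.float32))
        print(n,c[i].round(),st[i,4],'z',zz.round(4),'rect',np.round(r[0],1),np.round(r[1],1),round(r[2],1),col)
f=load('top0.png')
a=cv2.resize(f['image'][140:230,215:305],(540,540),interpolation=cv2.INTER_CUBIC)
cv2.imwrite('pics/z_plate.png',a)
f=load('scene0.png')
a=cv2.resize(f['image'][170:260,200:300],(800,720)[:2],interpolation=cv2.INTER_CUBIC)
cv2.imwrite('pics/z_plate_s.png',cv2.resize(a,(600,540)))
```

```text
top [31. 65.] 409 z [0.0437 0.0674] rect [813.  586.1] [26.5 55.8] 60.1 [45. 46. 49.]
top [321.  78.] 938 z [0.0182 0.0215] rect [ 879.6 -120.7] [ 43.7 198.7] 1.1 [149. 167. 187.]
top [436. 126.] 1145 z [0.0198 0.031 ] rect [ 809.3 -367.6] [69.4  6.4] 21.2 [59. 59. 61.]
top [ 11. 132.] 783 z [0.0387 0.0626] rect [652.2 586.4] [61.4 29. ] 15.2 [51. 68. 42.]
top [244. 115.] 274 z [0.0537 0.0568] rect [751.9  64. ] [32.3 32.2] 80.2 [156. 158. 164.]
top [281. 121.] 338 z [0.0292 0.0319] rect [754.1 -22. ] [55.4 52.3] 7.6 [162. 164. 171.]
top [385. 143.] 158 z [0.0273 0.0314] rect [ 737.3 -260.6] [63.4  7.1] 48.6 [121. 104. 158.]
top [376. 149.] 169 z [0.0273 0.0314] rect [ 720.1 -242.1] [65.3  8.2] 46.6 [126. 107. 162.]
top [134. 160.] 202 z [0.0275 0.0316] rect [616.3 292.7] [ 7.7 79.9] 60.3 [127. 129. 134.]
top [240. 178.] 548 z [0.0264 0.0392] rect [609.1  41.3] [32.  65.3] 81.0 [157. 158. 164.]
top [150. 173.] 181 z [0.0283 0.0315] rect [592.  250.3] [ 8.2 78.4] 61.7 [148. 149. 155.]
top [343. 176.] 140 z [0.0283 0.0313] rect [ 645.7 -173.2] [65.1  7. ] 16.8 [134.  61. 117.]
top [332
[... 2771 characters left out ...]
ect [455.5 265.4] [68.4 33.4] 36.6 [199. 201. 206.]
scene [127. 255.] 953 z [0.0187 0.0223] rect [ 878.8 -119.9] [202.3  42.7] 89.9 [171. 190. 204.]
scene [191. 240.] 387 z [0.0288 0.0323] rect [752.6 -22. ] [56.6 54.4] 25.9 [163. 166. 171.]
scene [216. 258.] 336 z [0.0524 0.0566] rect [751.1  65.1] [33.7 31.9] 47.6 [163. 165. 170.]
scene [332. 266.] 222 z [0.0261 0.0321] rect [589.6 249.4] [10.1 81.1] 62.3 [153. 155. 161.]
scene [340. 286.] 237 z [0.0272 0.0314] rect [614.3 293.4] [ 8.8 78.3] 61.4 [153. 155. 160.]
scene [502. 370.] 160 z [0.0407 0.0685] rect [582.  643.5] [51.   3.5] 60.8 [66. 85. 57.]
scene [449. 381.] 73 z [0.0398 0.0673] rect [659.2 577.1] [8.8 1.8] 57.1 [ 79. 107.  65.]
```

View pics/z_plate.png

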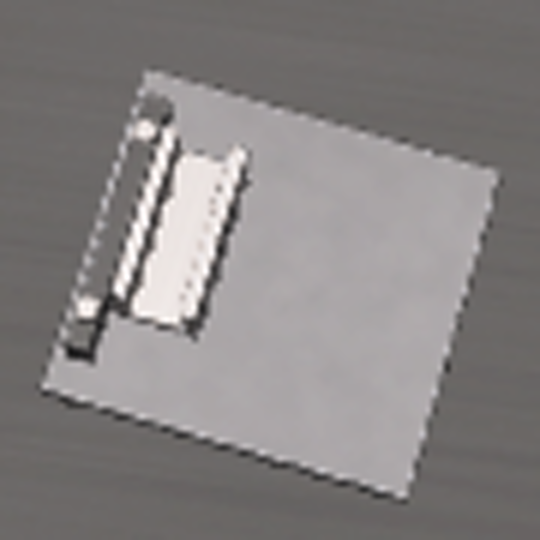

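Run:
```python
from h import *
def rect(q):
    r=cv2.minAreaRect((q[:,:2]*1000).astype(np.float32)); return np.round(r[0],1),np.round(r[1],1),round(r[2],1)
def pca(q):
    q=q[:,:2]; c=q.mean(0); w,v=np.linalg.eigh(np.cov((q-c).T)); d=v[:,1]; return (c*1000).round(1), np.degrees(np.arctan2(d[1],d[0])).round(1)
for n in ['top','scene']:
    P=np.load('/tmp/P'+n+'.npy'); z=P[...,2]; xy=P[...,:2]
    d=np.hypot(xy[...,0]-.61,xy[...,1]-.02)
    for nm,a,b in [('plate',.004,.05),('first flanges',.034,.043),('fence',.021,.030)]:
        m=((d<.14)&(z>a)&(z<b)).astype(np.uint8)
        k,l,st,c=cv2.connectedComponentsWithStats(m)
        for i in range(1,k):
            if st[i,4]<30: continue
            q=P[l==i]; print(n,nm,st[i,4],np.median(q[:,2]).round(4),rect(q),pca(q))
    d=np.hypot(xy[...,0]-.4557,xy[...,1]-.2655)
    m=(d<.06)&(z>.036); q=P[m]; print(n,'bridge',q[:,2].mean(),rect(q),pca(q))
```

```text
top plate 98 0.0272 (array([739.1,  60.1]), array([ 7.6, 26.1]), 18.6) (array([738.5,  60.3]), np.float64(107.2))
top plate 164 0.0265 (array([734.3, -17.7]), array([48.2, 16.5]), 72.9) (array([733.1, -17.8]), np.float64(75.6))
top plate 3547 0.0083 (array([601.7,   5.2]), array([140.1, 134. ]), 81.0) (array([597.9,   5.1]), np.float64(92.0))
top first flanges 89 0.0375 (array([611. ,  54.1]), array([ 6.1, 65.1]), 80.9) (array([609.9,  54.2]), np.float64(171.1))
top first flanges 84 0.0377 (array([607.1,  28.7]), array([ 6. , 65.4]), 81.6) (array([606.6,  28.6]), np.float64(171.7))
top fence 63 0.0284 (array([734.4, -17.4]), array([46.4, 15.9]), 71.9) (array([733.6, -17.5]), np.float64(75.8))
top fence 201 0.0257 (array([609.8,  64.4]), array([ 10. , 100.6]), 81.1) (array([608.1,  64.5]), np.float64(171.1))
top bridge 0.04153694516844475 (array([455.9, 265.5]), array([66.2, 33.2]), 34.1) (array([455.9, 265.1]), np.float64(-145.4))
scene plate 2447 0.0097 (array([598. ,   2.9]), array([148.7, 136.8]), 81.5) (array([604. ,  12.4]), np.float64(73.7))
scene plate 142 0.0284 (array([735.3, -19.4]), array([58.5, 22.3]), 58.8) (array([735.9, -16.4]), np.float64(75.7))
scene first flanges 86 0.038 (array([606.4,  29.4]), array([ 9.1, 65.2]), 81.7) (array([607.8,  29.5]), np.float64(171.6))
scene first flanges 79 0.038 (array([609.9,  54.3]), array([ 9.5, 64.1]), 83.8) (array([609.6,  55.1]), np.float64(171.5))
scene fence 47 0.0251 (array([596. ,  33.6]), array([ 5.2, 47.5]), 82.0) (array([595.9,  32.9]), np.float64(171.5))
scene fence 247 0.0262 (array([607.4,  62.8]), array([17.5, 99.9]), 80.0) (array([609.7,  64.1]), np.float64(170.8))
scene bridge 0.04175606204161474 (array([455.5, 265.4]), array([68.4, 33.4]), 36.6) (array([457.5, 266.7]), np.float64(-144.6))
```

```bash
cat >> h.py <<'E'
from scipy.spatial.transform import Rotation as Ro
def go(x,y,z,th):
    s=manip.state(); q=s['tool_rot']; R=Ro.from_quat(np.r_[q[1:],q[0]])
    t=np.radians(th); c,sn=np.cos(t),np.sin(t)
    T=Ro.from_matrix(np.array([[c,sn,0],[sn,-c,0],[0,0,-1.]]))
    d=R.inv().apply(np.array([x,y,z])-s['tool_pos']); rv=(R.inv()*T).as_rotvec()
    M=R.as_matrix()
    print('t',round(s['time'],2),'pos',s['tool_pos'].round(4),'th',np.degrees(np.arctan2(M[1,0],M[0,0])).round(2),'F',s['contact_force'].round(1),'w',round(float(s['gripper_width']),3))
    print('d',d.round(4),'a',rv.round(4),'dist',np.linalg.norm(d).round(3),np.degrees(np.linalg.norm(rv)).round(1))
E
python3 - <<'E'
from h import *
print(manip.hold_point_z)
go(.610,-.269,.20,40.3)
E
```

```text
0.0187
t 0.15 pos [ 0.2716 -0.5624  0.2303] th -64.23 F [-0.8  0.3 -0.1] w 1.002
d [-0.117  -0.4323  0.0306] a [-1.6000e-03  9.0000e-04 -1.8243e+00] dist 0.449 104.5
```

```bash
python3 -m handwheel '[{"dx":-0.012,"dy":-0.043,"dz":0,"az":-0.18},{"dx":-0.026,"dy":-0.098,"dz":0,"az":-0.36},{"dx":-0.040,"dy":-0.15,"dz":0.005,"az":-0.54},{"dx":-0.054,"dy":-0.2,"dz":0.01,"az":-0.72},{"dx":-0.068,"dy":-0.25,"dz":0.015,"az":-0.9}]' 0; python3 -c "
from h import *
go(.610,-.269,.20,40.3)"
```

```text
t 0.15 pos [ 0.2716 -0.5624  0.2303] th -64.23 F [-0.8  0.3 -0.1] w 1.002
d [-0.117  -0.4323  0.0306] a [-1.6000e-03  9.0000e-04 -1.8243e+00] dist 0.449 104.5invalid input at $[0]: expected keys dx, dy, dz, ax, ay, az
```

```bash
python3 -m handwheel '[{"dx":-0.012,"dy":-0.043,"dz":0,"ax":0,"ay":0,"az":-0.18},{"dx":-0.026,"dy":-0.098,"dz":0,"ax":0,"ay":0,"az":-0.36},{"dx":-0.040,"dy":-0.15,"dz":0.005,"ax":0,"ay":0,"az":-0.54},{"dx":-0.054,"dy":-0.2,"dz":0.01,"ax":0,"ay":0,"az":-0.72},{"dx":-0.068,"dy":-0.25,"dz":0.015,"ax":0,"ay":0,"az":-0.9}]' 0; python3 -c "
from h import *
go(.610,-.269,.20,40.3)"
```

```text
time: 0.78
tool_pos: [0.4683, -0.3915, 0.2158]
tool_rot: [-0.0, 0.994, -0.107, -0.0]
contact_force: [0.4, -0.2, -0.6]
gripper_width: 0.996
t 0.78 pos [ 0.4683 -0.3915  0.2158] th -12.32 F [ 0.4 -0.2 -0.6] w 0.996
d [ 0.1123 -0.1499  0.0158] a [-3.000e-04  2.000e-04 -9.184e-01] dist 0.188 52.6
```

```bash
python3 -m handwheel '[{"dx":0.025,"dy":-0.035,"dz":0.005,"ax":0,"ay":0,"az":-0.18},{"dx":0.05,"dy":-0.07,"dz":0.01,"ax":0,"ay":0,"az":-0.36},{"dx":0.08,"dy":-0.105,"dz":0.015,"ax":0,"ay":0,"az":-0.54},{"dx":0.1,"dy":-0.135,"dz":0.016,"ax":0,"ay":0,"az":-0.72},{"dx":0.112,"dy":-0.15,"dz":0.016,"ax":0,"ay":0,"az":-0.9}]'; python3 -c "
from h import *
go(.610,-.269,.20,40.3)
f=grab('wrist','w1.png')
go(.610,-.269,.10,40.3)"
```

```text
time: 1.4
tool_pos: [0.6104, -0.2693, 0.1994]
tool_rot: [-0.001, 0.942, 0.337, -0.0]
contact_force: [-0.5, 0.1, -0.1]
gripper_width: 0.994
t 1.4 pos [ 0.6104 -0.2693  0.1994] th 39.35 F [-0.5  0.1 -0.1] w 0.994
d [-0.0001 -0.0005 -0.0006] a [-0.0013  0.0003 -0.0165] dist 0.001 0.9
t 1.45 pos [ 0.6115 -0.2682  0.1995] th 39.61 F [-0.6  1.4  0.2] w 1.002
d [-0.0018 -0.0003  0.0995] a [-0.0011 -0.0014 -0.012 ] dist 0.1 0.7
```

View pics/w1.png

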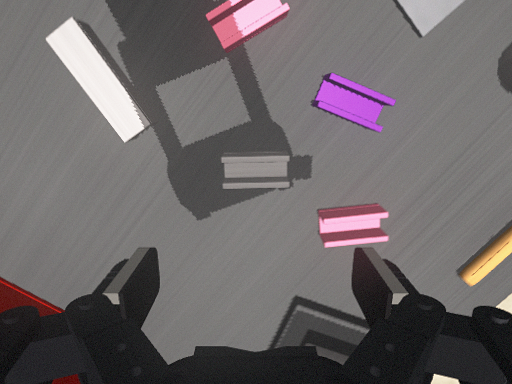

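The second channel is under the jaws at (255,171), lying along image x and so along the jaw axis. The fingers show at (140,280) and (375,280). I'll measure the second and the fingertips from this view.

```bash
cat >> h.py <<'E'
def flanges(P,c,zlo,zhi,rad=.055,minn=30):
    d=np.hypot(P[...,0]-c[0],P[...,1]-c[1])
    m=((d<rad)&(P[...,2]>zlo)&(P[...,2]<zhi)).astype(np.uint8)
    k,l,st,cc=cv2.connectedComponentsWithStats(m); C=[]
    for i in range(1,k):
        if st[i,4]<minn: continue
        q=P[l==i]; r=cv2.minAreaRect((q[:,:2]*1000).astype(np.float32))
        q2=q[:,:2]-q[:,:2].mean(0); w,v=np.linalg.eigh(q2.T@q2); a=np.degrees(np.arctan2(v[1,1],v[0,1]))%180
        print('  ',st[i,4],'px',cc[i].round(),'c',np.round(r[0],1),'size',np.round(r[1],1),'ang',round(r[2],1),'pca',a.round(1),'zmed',np.median(q[:,2]).round(4))
        C.append(r[0])
    if len(C)==2: print('   mid',np.mean(C,0).round(1))
E
python3 - <<'E'
from h import *
f=load('w1.png');P=cloud(f)
flanges(P,(.61,-.269),.024,.036)
for u,v in [(150,252),(362,252),(156,262),(355,262),(140,250),(372,250)]:
    print(u,v,f['z_map'][v,u],P[v,u].round(4))
E
```

```text
491 px [255. 158.] c [ 601.9 -260.2] size [65.7  6.3] ang 40.3 pca 40.5 zmed 0.031
   494 px [255. 184.] c [ 618.4 -280.2] size [65.5  6.5] ang 40.3 pca 40.5 zmed 0.0308
   mid [ 610.2 -270.2]
150 252 0.13373296 [ 0.5704 -0.2891  0.2217]
362 252 0.13347188 [ 0.637  -0.2343  0.2219]
156 262 0.14077325 [ 0.5753 -0.2946  0.2165]
355 262 0.13856053 [ 0.6401 -0.2401  0.2185]
140 250 0.13487893 [ 0.5667 -0.2918  0.2204]
372 250 0.13628158 [ 0.6413 -0.2315  0.2192]
```

```bash
python3 -m handwheel '[{"dx":-0.002,"dy":0.001,"dz":0.05,"ax":-0.001,"ay":-0.001,"az":-0.015},{"dx":-0.002,"dy":0.001,"dz":0.09,"ax":-0.001,"ay":-0.001,"az":-0.015},{"dx":-0.002,"dy":0.001,"dz":0.12,"ax":-0.001,"ay":-0.001,"az":-0.015},{"dx":-0.002,"dy":0.001,"dz":0.12,"ax":-0.001,"ay":-0.001,"az":-0.015}]' 46
python3 - <<'E'
from h import *
f=grab('wrist','w2.png');P=cloud(f)
flanges(P,(.61,-.269),.024,.036)
go(.610,-.2697,.02,40.3)
M=P[150:380]; ok=(M[...,2]>.05)&(M[...,2]<.3)
q=M[ok]
s=manip.state();R=Ro.from_quat(np.r_[s['tool_rot'][1:],s['tool_rot'][0]])
L=R.inv().apply(q-s['tool_pos'])
for sg in (-1,1):
    a=L[(L[:,0]*sg>.02)&(abs(L[:,1])<.03)]
    print(sg,len(a),'tip z',np.percentile(a[:,2],[95,99,100]).round(4),'inner x',np.percentile(a[:,0]*sg,[0,1,5]).round(4),'y',np.percentile(a[:,1],[1,99]).round(4))
f=grab('scene','s2.png')
E
```

```text
time: 1.95
tool_pos: [0.6058, -0.2722, 0.0764]
tool_rot: [-0.002, 0.941, 0.339, -0.003]
contact_force: [0.3, -0.4, -0.2]
gripper_width: 0.819
   1318 px [264. 197.] c [ 601.3 -260.2] size [66.   6.7] ang 40.1 pca 40.4 zmed 0.0308
   1309 px [264. 236.] c [ 618.3 -279.9] size [65.4  7. ] ang 40.3 pca 40.5 zmed 0.0307
   mid [ 609.8 -270. ]
t 2.0 pos [ 0.6074 -0.273   0.0791] th 39.66 F [-0.  -0.1  1.2] w 0.823
d [ 0.0042 -0.0008  0.0591] a [-0.0017  0.0021 -0.0112] dist 0.059 0.7
-1 15027 tip z [-0.0222 -0.0114 -0.0061] inner x [0.02   0.0209 0.0239] y [-0.0184  0.0085]
1 14608 tip z [-0.0223 -0.0113 -0.0057] inner x [0.02   0.0207 0.023 ] y [-0.0184  0.0085]
```

View pics/w2.png

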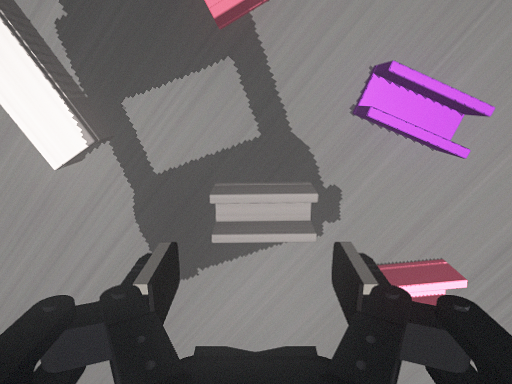

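```bash
python3 -m handwheel '[{"dx":0.004,"dy":-0.0005,"dz":0.01,"ax":-0.002,"ay":0.002,"az":-0.011},{"dx":0.004,"dy":-0.0005,"dz":0.03,"ax":-0.002,"ay":0.002,"az":-0.011},{"dx":0.004,"dy":-0.0005,"dz":0.03,"ax":-0.002,"ay":0.002,"az":-0.011}]' 36
python3 - <<'E'
from h import *
go(.610,-.270,-.003,40.4)
f=grab('wrist','w3.png')
go(.610,-.270,-.003,40.4)
E
```

```text
time: 2.42
tool_pos: [0.6096, -0.2692, 0.0475]
tool_rot: [-0.001, 0.939, 0.345, -0.001]
contact_force: [-0.4, -0.2, 0.8]
gripper_width: 0.861
t 2.42 pos [ 0.6096 -0.2692  0.0475] th 40.39 F [-0.4 -0.2  0.8] w 0.861
d [-0.0002  0.0009  0.0505] a [-0.0015  0.0007 -0.0001] dist 0.05 0.1
t 2.48 pos [ 0.6103 -0.2696  0.0485] th 40.39 F [-0.2  0.1 -0. ] w 0.86
d [-0.0005  0.0001  0.0515] a [ 0.0002  0.0001 -0.0001] dist 0.052 0.0
```

View pics/w3.png

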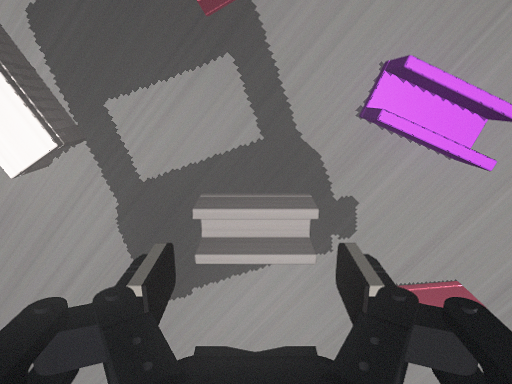

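The jaws are centred on the channel, which spans (195..318, 228), with a finger beyond each end at 170 and 340. I'll descend and watch the force.

```bash
python3 -m handwheel '[{"dx":-0.0005,"dy":0,"dz":0.02,"ax":0,"ay":0,"az":0},{"dx":-0.0005,"dy":0,"dz":0.038,"ax":0,"ay":0,"az":0},{"dx":-0.0005,"dy":0,"dz":0.046,"ax":0,"ay":0,"az":0},{"dx":-0.0005,"dy":0,"dz":0.05,"ax":0,"ay":0,"az":0},{"dx":-0.0005,"dy":0,"dz":0.05,"ax":0,"ay":0,"az":0}]'
python3 - <<'E'
from h import *
go(.610,-.270,-.003,40.4)
f=grab('scene','s4.png')
cv2.imwrite('pics/s4z.png',cv2.resize(f['image'][110:210,110:240],(780,600),interpolation=cv2.INTER_CUBIC))
f=grab('wrist','w4.png')
E
```

```text
time: 3.1
tool_pos: [0.6111, -0.2706, 0.0002]
tool_rot: [0.001, 0.939, 0.345, 0.001]
contact_force: [-0.5, 0.0, 0.8]
gripper_width: 0.858
t 3.1 pos [ 6.111e-01 -2.706e-01  2.000e-04] th 40.39 F [-0.5  0.   0.8] w 0.858
d [-0.0004 -0.0012  0.0032] a [ 0.0029 -0.001  -0.0001] dist 0.003 0.2
```

View pics/s4z.png

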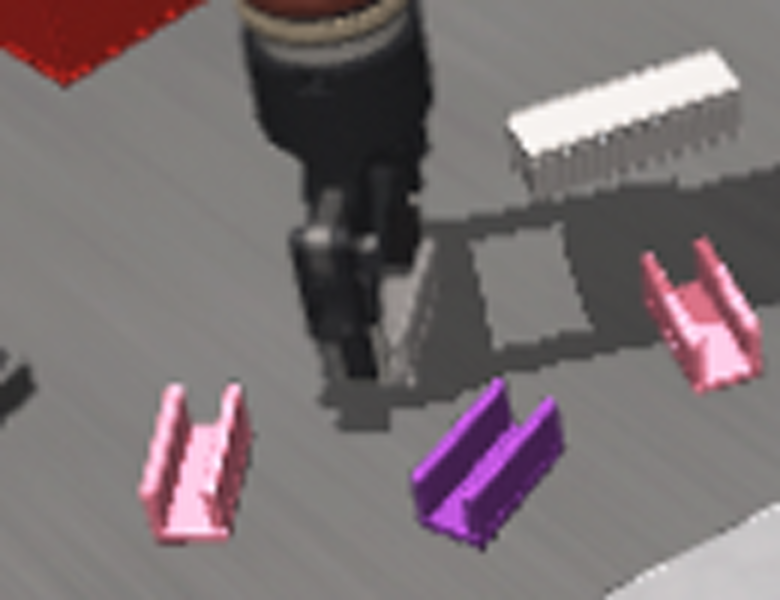

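View pics/w4.png

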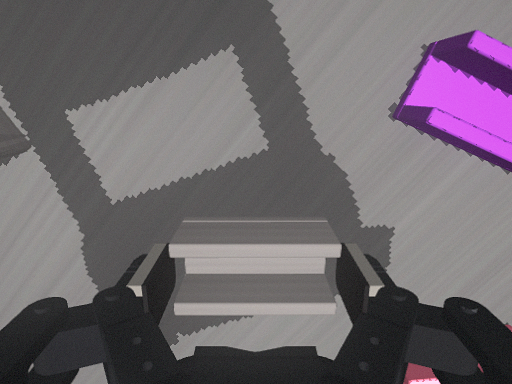

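The fingers straddle both ends, about centred, with the tips a few mm above the bench. I'll go 4 mm lower and close.

```bash
python3 -m handwheel '[{"dx":0,"dy":0,"dz":0.002,"ax":0,"ay":0,"az":0},{"dx":0,"dy":0,"dz":0.004,"ax":0,"ay":0,"az":0}]'; python3 -m handwheel '[{"dx":0,"dy":0,"dz":0,"ax":0,"ay":0,"az":0},{"dx":0,"dy":0,"dz":0,"ax":0,"ay":0,"az":0},{"dx":0,"dy":0,"dz":0,"ax":0,"ay":0,"az":0}]' 75;python3 - <<'E'
from h import *
go(.610,-.270,-.003,40.4)
E
```

```text
time: 3.45
tool_pos: [0.6113, -0.2707, -0.0034]
tool_rot: [0.002, 0.939, 0.345, 0.001]
contact_force: [0.1, 0.0, 0.2]
gripper_width: 0.86
time: 3.82
tool_pos: [0.6114, -0.2708, -0.0033]
tool_rot: [0.002, 0.939, 0.345, 0.001]
contact_force: [1.4, 0.5, 3.0]
gripper_width: 0.753
t 3.83 pos [ 0.6114 -0.2708 -0.0033] th 40.4 F [1.4 0.5 3. ] w 0.753
d [-0.0005 -0.0015 -0.0003] a [ 0.0039 -0.0012 -0.0001] dist 0.002 0.2
```

```bash
python3 -m handwheel '[{"dx":0,"dy":0,"dz":0,"ax":0,"ay":0,"az":0},{"dx":0,"dy":0,"dz":-0.01,"ax":0,"ay":0,"az":0},{"dx":0,"dy":0,"dz":-0.04,"ax":0,"ay":0,"az":0},{"dx":0,"dy":0,"dz":-0.09,"ax":0,"ay":0,"az":0},{"dx":0,"dy":0,"dz":-0.11,"ax":0,"ay":0,"az":0}]' 160;python3 - <<'E'
from h import *
go(.604,.008,.10,-8.5)
f=grab('wrist','w5.png')
go(.604,.008,.10,-8.5)
E
```

```text
time: 4.45
tool_pos: [0.6121, -0.2712, 0.1099]
tool_rot: [0.003, 0.939, 0.345, 0.003]
contact_force: [-0.3, 0.6, -2.1]
gripper_width: 0.753
t 4.45 pos [ 0.6121 -0.2712  0.1099] th 40.4 F [-0.3  0.6 -2.1] w 0.753
d [ 0.1748 -0.218   0.0087] a [ 0.006  -0.0057  0.8534] dist 0.279 48.9
t 4.5 pos [ 0.6129 -0.2716  0.1117] th 40.4 F [ 0.6 -0.5 -0. ] w 0.752
d [ 0.1744 -0.2188  0.0102] a [ 0.0076 -0.0073  0.8534] dist 0.28 48.9
```

View pics/w5.png

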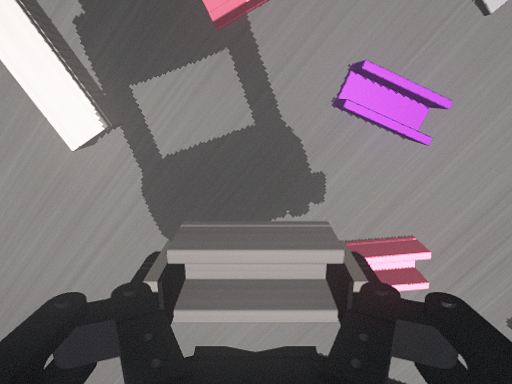

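The second channel is lifted and held between the pads, flanges at rows 245 and 300. I'll get its pose in the tool frame.

```bash
cat >> h.py <<'E'
def intool(f,zlo,zhi,s=None,px=None):
    s=s or manip.state(); P=cloud(f)
    R=Ro.from_quat(np.r_[s['tool_rot'][1:],s['tool_rot'][0]])
    L=R.inv().apply((P-s['tool_pos']).reshape(-1,3)).reshape(P.shape)
    m=((L[...,2]>zlo)&(L[...,2]<zhi)&(abs(L[...,0])<.03)&(abs(L[...,1])<.04)).astype(np.uint8)
    k,l,st,cc=cv2.connectedComponentsWithStats(m)
    for i in range(1,k):
        if st[i,4]<60: continue
        q=L[l==i]; A=np.c_[q[:,:2]-q[:,:2].mean(0),np.ones(len(q))]; c=np.linalg.lstsq(A,q[:,2],rcond=None)[0]
        print('  ',st[i,4],cc[i].round(),'min',np.percentile(q,1,axis=0).round(4),'max',np.percentile(q,99,axis=0).round(4),'zplane',c.round(3))
E
python3 - <<'E'
from h import *
f=load('w5.png')
print('flange tops');intool(f,-.040,-.026)
E
```

```text
flange tops
   3402 [258. 253.] min [-0.0295 -0.0182 -0.0338] max [ 0.0294 -0.0121 -0.0262] zplane [ 0.002 -0.568 -0.031]
   3173 [258. 311.] min [-0.0294  0.0072 -0.0336] max [ 0.0293  0.0134 -0.0262] zplane [ 0.002 -0.585 -0.031]
```

```bash
python3 -m handwheel '[{"dx":0.034,"dy":-0.043,"dz":0.01,"ax":0.0015,"ay":-0.0015,"az":0.17},{"dx":0.07,"dy":-0.088,"dz":0.01,"ax":0.003,"ay":-0.003,"az":0.34},{"dx":0.105,"dy":-0.132,"dz":0.01,"ax":0.005,"ay":-0.005,"az":0.51},{"dx":0.14,"dy":-0.175,"dz":0.01,"ax":0.006,"ay":-0.006,"az":0.69},{"dx":0.17,"dy":-0.213,"dz":0.01,"ax":0.0075,"ay":-0.007,"az":0.853}]' ;python3 - <<'E'
from h import *
go(.6034,.0058,.06,-8.5)
f=grab('wrist','w6.png')
f=grab('top','t6.png')
f=grab('scene','s6.png')
go(.6034,.0058,.06,-8.5)
E
```

```text
time: 5.12
tool_pos: [0.6005, 0.0041, 0.0936]
tool_rot: [-0.002, 0.997, -0.076, -0.005]
contact_force: [-0.2, 0.7, -2.1]
gripper_width: 0.751
t 5.12 pos [0.6005 0.0041 0.0936] th -8.77 F [-0.2  0.7 -2.1] w 0.751
d [ 0.0029 -0.002   0.0336] a [-0.0027  0.0097 -0.0047] dist 0.034 0.6
t 5.28 pos [0.6006 0.0042 0.0936] th -8.23 F [-0.5 -0.2 -3. ] w 0.749
d [ 0.0029 -0.0019  0.0336] a [-0.0024  0.0099  0.0046] dist 0.034 0.6
```

View pics/w6.png

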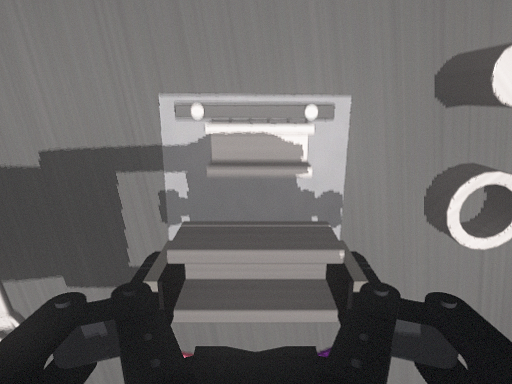

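The first channel (rows 128 and 170, columns 207–313) and the fence (row 110) are visible above the held channel, so I can measure the first relative to the tool directly.

Run:
```python
from h import *
for n in ['w6','t6','s6']:
    f=load(n+'.png');P=cloud(f); print(n); flanges(P,(.6087,.0414),.034,.043,rad=.042,minn=15)
f=load('w6.png'); intool(f,-.040,-.026)
```

```text
w6
   1198 px [260. 131.] c [610.4  53.6] size [ 6.1 65.4] ang 81.4 pca 171.3 zmed 0.0389
   1152 px [260. 173.] c [606.5  28. ] size [ 6.2 65.4] ang 81.2 pca 171.4 zmed 0.0389
   mid [608.5  40.8]
t6
s6
   78 px [253. 213.] c [606.1  28.7] size [ 9.  64.1] ang 81.6 pca 171.5 zmed 0.0381
   82 px [259. 220.] c [609.   54.5] size [ 8.3 65.4] ang 81.7 pca 172.2 zmed 0.0379
   mid [607.6  41.6]
   3726 [255. 252.] min [-0.0293 -0.0172 -0.0355] max [ 0.0294 -0.0109 -0.0262] zplane [ 0.007 -0.795 -0.033]
   3541 [255. 310.] min [-0.0294  0.0083 -0.0353] max [ 0.0294  0.0145 -0.0262] zplane [ 0.005 -0.799 -0.032]
```

```bash
python3 -m handwheel '[{"dx":0.0023,"dy":-0.0021,"dz":0.005,"ax":-0.0024,"ay":0.0098,"az":0.005},{"dx":0.0023,"dy":-0.0021,"dz":0.025,"ax":-0.0024,"ay":0.0098,"az":0.005},{"dx":0.0023,"dy":-0.0021,"dz":0.042,"ax":-0.0024,"ay":0.0098,"az":0.005},{"dx":0.0023,"dy":-0.0021,"dz":0.045,"ax":-0.0024,"ay":0.0098,"az":0.005}]' ;python3 - <<'E'
from h import *
go(.603,.0064,.0045,-8.6)
f=grab('wrist','w7.png')
P=cloud(f); flanges(P,(.6087,.0414),.034,.043,rad=.042)
intool(f,-.040,-.026)
go(.603,.0064,.0045,-8.6)
E
```

```text
time: 5.78
tool_pos: [0.6024, 0.0034, 0.0475]
tool_rot: [-0.0, 0.997, -0.077, -0.001]
contact_force: [0.2, 0.2, -1.9]
gripper_width: 0.752
t 5.78 pos [0.6024 0.0034 0.0475] th -8.82 F [ 0.2  0.2 -1.9] w 0.752
d [ 0.0002 -0.003   0.043 ] a [ 0.      0.0019 -0.0038] dist 0.043 0.2
   1972 px [255. 140.] c [610.4  53.6] size [ 6.3 66.1] ang 81.2 pca 171.6 zmed 0.0389
   1918 px [255. 193.] c [606.5  27.9] size [ 6.9 65.9] ang 81.3 pca 171.5 zmed 0.0387
   mid [608.4  40.8]
   3548 [256. 253.] min [-0.0295 -0.0171 -0.0347] max [ 0.0294 -0.011  -0.0262] zplane [ 0.002 -0.673 -0.032]
   3439 [256. 311.] min [-0.0294  0.0084 -0.0345] max [ 0.0294  0.015  -0.0262] zplane [-0.001 -0.674 -0.032]
t 5.83 pos [0.6031 0.0035 0.0484] th -8.81 F [-0.4 -0.7 -2.5] w 0.753
d [-0.0005 -0.0029  0.0439] a [-0.      0.0003 -0.0036] dist 0.044 0.2
```

View pics/w7.png

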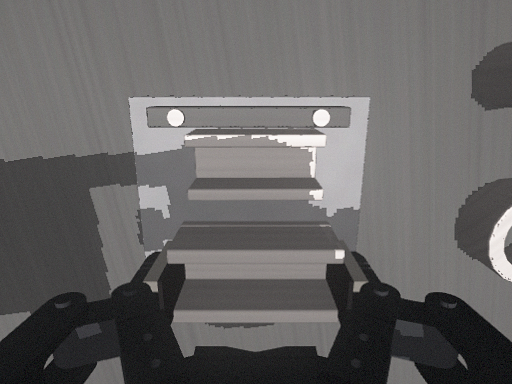

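```bash
python3 -m handwheel '[{"dx":-0.0003,"dy":-0.0025,"dz":0,"ax":0,"ay":0,"az":-0.003},{"dx":-0.0003,"dy":-0.0025,"dz":0.005,"ax":0,"ay":0,"az":-0.003},{"dx":-0.0003,"dy":-0.0025,"dz":0.01,"ax":0,"ay":0,"az":-0.003},{"dx":-0.0003,"dy":-0.0025,"dz":0.01,"ax":0,"ay":0,"az":-0.003}]' ;python3 - <<'E'
from h import *
go(.603,.0064,.0045,-8.6)
f=grab('wrist','w8.png')
P=cloud(f); flanges(P,(.6087,.0414),.034,.0415,rad=.042)
d=np.hypot(P[...,0]-.604,P[...,1]-.008)
intool(f,-.040,-.026)
go(.603,.0064,.0045,-8.6)
E
```

```text
time: 6.32
tool_pos: [0.6042, 0.0064, 0.0402]
tool_rot: [0.0, 0.997, -0.075, 0.001]
contact_force: [0.6, -0.1, -2.9]
gripper_width: 0.756
t 6.33 pos [0.6042 0.0064 0.0402] th -8.59 F [ 0.6 -0.1 -2.9] w 0.756
d [-0.0013  0.0002  0.0357] a [-0.0001 -0.0024  0.0002] dist 0.036 0.1
   2099 px [252. 149.] c [610.3  53.8] size [ 6.1 66. ] ang 81.4 pca 171.4 zmed 0.0389
   2068 px [253. 204.] c [606.5  28.2] size [ 6.5 66.3] ang 81.4 pca 171.3 zmed 0.0388
   mid [608.4  41. ]
   3640 [255. 252.] min [-0.0294 -0.0172 -0.0352] max [ 0.0294 -0.0111 -0.0262] zplane [ 0.001 -0.74  -0.032]
   3548 [255. 310.] min [-0.0295  0.0082 -0.035 ] max [ 0.0294  0.0148 -0.0262] zplane [ 0.    -0.73  -0.032]
t 6.38 pos [0.6044 0.0064 0.0406] th -8.59 F [-0.7  0.3 -2.4] w 0.751
d [-0.0015  0.0002  0.0361] a [-0.0001 -0.003   0.0002] dist 0.036 0.2
```

View pics/w8.png

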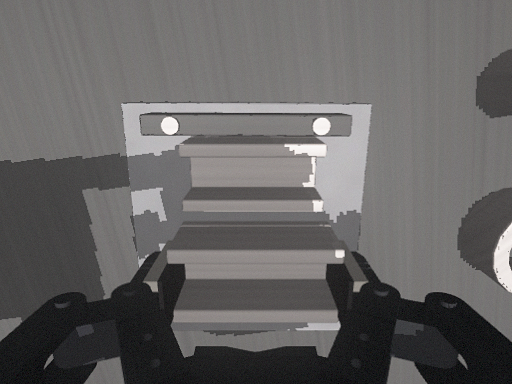

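```bash
python3 -m handwheel '[{"dx":-0.0012,"dy":0.0007,"dz":0,"ax":0,"ay":-0.003,"az":0},{"dx":-0.0012,"dy":0.0007,"dz":0.01,"ax":0,"ay":-0.003,"az":0},{"dx":-0.0012,"dy":0.0007,"dz":0.02,"ax":0,"ay":-0.003,"az":0},{"dx":-0.0012,"dy":0.0007,"dz":0.028,"ax":0,"ay":-0.003,"az":0},{"dx":-0.0012,"dy":0.0007,"dz":0.030,"ax":0,"ay":-0.003,"az":0}]' ;python3 - <<'E'
from h import *
go(.603,.0064,.003,-8.6)
f=grab('wrist','w9.png')
P=cloud(f); flanges(P,(.6087,.0414),.034,.0415,rad=.042)
intool(f,-.040,-.026)
go(.603,.0064,.003,-8.6)
E
```

```text
time: 7.0
tool_pos: [0.6026, 0.0059, 0.0095]
tool_rot: [-0.0, 0.997, -0.075, -0.001]
contact_force: [-0.5, -0.1, -1.1]
gripper_width: 0.751
t 7.0 pos [0.6026 0.0059 0.0095] th -8.6 F [-0.5 -0.1 -1.1] w 0.751
d [ 0.0003 -0.0006  0.0065] a [-0.0001  0.0016  0.    ] dist 0.007 0.1
   3461 px [257. 161.] c [610.3  53.6] size [ 6.6 66.2] ang 81.4 pca 171.3 zmed 0.0388
   4666 px [257. 233.] c [606.2  26.5] size [10.4 66. ] ang 81.2 pca 171.4 zmed 0.0387
   mid [608.2  40.1]
   2740 [257. 229.] min [-0.0294 -0.0257 -0.0307] max [ 0.0295 -0.0194 -0.0262] zplane [-0.    -0.177 -0.029]
   3640 [255. 252.] min [-0.0295 -0.0172 -0.0352] max [ 0.0294 -0.0111 -0.0262] zplane [-0.001 -0.743 -0.032]
   3545 [255. 310.] min [-0.0294  0.0083 -0.0351] max [ 0.0295  0.0148 -0.0262] zplane [ 0.    -0.724 -0.032]
t 7.05 pos [0.6029 0.0059 0.0097] th -8.59 F [ 0.1 -0.6 -1.6] w 0.752
d [ 0.0001 -0.0005  0.0067] a [-0.0001  0.0011  0.0001] dist 0.007 0.1
```

View pics/w9.png

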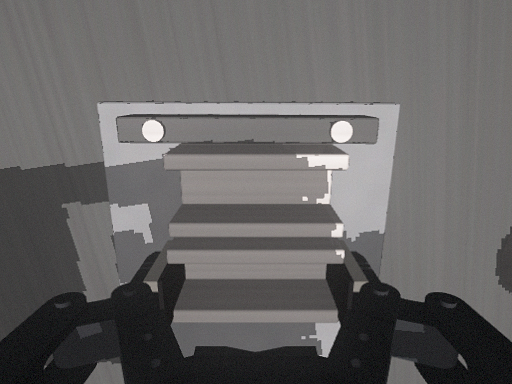

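The second is now beside the first with a gap of about 2 mm and the ends level. I'll lower the last 6 mm.

```bash
python3 -m handwheel '[{"dx":0,"dy":0,"dz":0.0015,"ax":0,"ay":0,"az":0},{"dx":0,"dy":0,"dz":0.003,"ax":0,"ay":0,"az":0},{"dx":0,"dy":0,"dz":0.0045,"ax":0,"ay":0,"az":0},{"dx":0,"dy":0,"dz":0.0045,"ax":0,"ay":0,"az":0}]';  python3 -m handwheel '[{"dx":0,"dy":0,"dz":0.001,"ax":0,"ay":0,"az":0},{"dx":0,"dy":0,"dz":0.001,"ax":0,"ay":0,"az":0}]' ;python3 - <<'E'
from h import *
go(.603,.0064,.003,-8.6)
f=grab('scene','s10.png')
P=cloud(f); flanges(P,(.6087,.0414),.034,.0415,rad=.042)
cv2.imwrite('pics/s10z.png',cv2.resize(f['image'][170:260,200:310],(770,600),interpolation=cv2.INTER_CUBIC))
E
```

```text
time: 7.55
tool_pos: [0.6034, 0.0058, 0.0062]
tool_rot: [-0.0, 0.997, -0.075, 0.0]
contact_force: [-0.2, -0.3, -2.1]
gripper_width: 0.756
time: 7.8
tool_pos: [0.6034, 0.0058, 0.0052]
tool_rot: [-0.0, 0.997, -0.075, 0.0]
contact_force: [0.6, 0.7, -2.0]
gripper_width: 0.753
t 7.8 pos [0.6034 0.0058 0.0052] th -8.59 F [ 0.6  0.7 -2. ] w 0.753
d [-0.0005 -0.0005  0.0022] a [-0.0002 -0.0004  0.0001] dist 0.002 0.0
   161 px [252. 212.] c [605.7  24.4] size [17.8 66.2] ang 80.3 pca 170.7 zmed 0.0383
   84 px [259. 220.] c [610.2  54.9] size [ 9.  65.4] ang 79.2 pca 172.2 zmed 0.0382
   mid [607.9  39.7]
```

View pics/s10z.png

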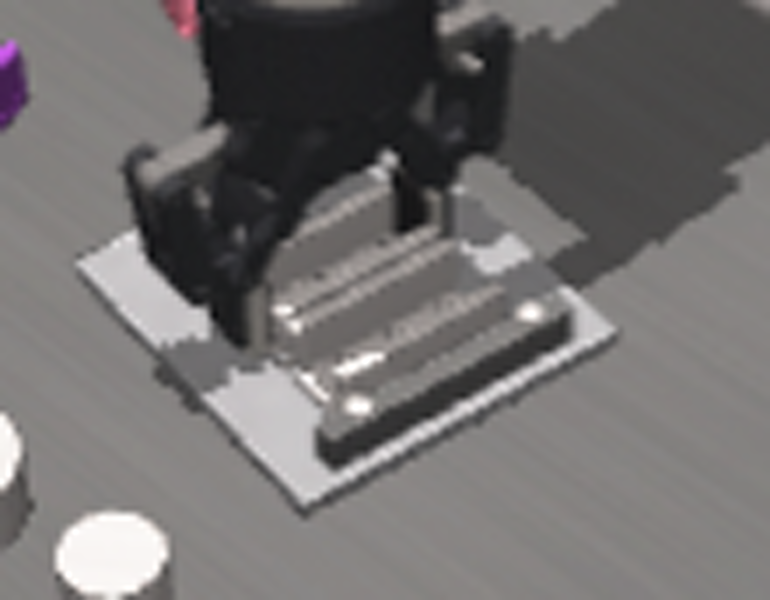

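The scene view shows both channels parallel and nearly level. I'll keep going down until the force changes.

```bash
for i in 1 2; do python3 -m handwheel '[{"dx":0,"dy":0,"dz":0.001,"ax":0,"ay":0,"az":0},{"dx":0,"dy":0,"dz":0.001,"ax":0,"ay":0,"az":0}]' | grep -E "pos|force"; done
```

```text
tool_pos: [0.6036, 0.0058, 0.0047]
contact_force: [-0.9, -0.7, 1.1]
tool_pos: [0.6037, 0.0058, 0.0047]
contact_force: [-5.4, -0.3, 7.6]
```

It has landed on the plate: 7.6 N upward and z has stopped changing. Releasing.

```bash
python3 -m handwheel '[{"dx":0,"dy":0,"dz":-0.001,"ax":0,"ay":0,"az":0},{"dx":0,"dy":0,"dz":-0.001,"ax":0,"ay":0,"az":0},{"dx":0,"dy":0,"dz":-0.001,"ax":0,"ay":0,"az":0}]' 30;  python3 -m handwheel '[{"dx":0,"dy":0,"dz":-0.01,"ax":0,"ay":0,"az":0},{"dx":0,"dy":0,"dz":-0.05,"ax":0,"ay":0,"az":0},{"dx":0,"dy":0,"dz":-0.11,"ax":0,"ay":0,"az":0},{"dx":0,"dy":0,"dz":-0.16,"ax":0,"ay":0,"az":0},{"dx":0,"dy":0,"dz":-0.16,"ax":0,"ay":0,"az":0}]' ;python3 - <<'E'
from h import *
f=grab('wrist','w11.png')
P=cloud(f); flanges(P,(.606,.024),.034,.043,rad=.08,minn=15)
go(.4557,.2655,.15,35)
E
```

```text
time: 8.72
tool_pos: [0.6035, 0.0058, 0.0042]
tool_rot: [-0.0, 0.997, -0.075, 0.0]
contact_force: [-0.4, 0.5, -0.3]
gripper_width: 0.885
time: 9.35
tool_pos: [0.6071, 0.0054, 0.1718]
tool_rot: [0.0, 0.997, -0.075, 0.006]
contact_force: [0.9, 0.5, 0.1]
gripper_width: 0.883
   554 px [248. 124.] c [610.9  53.6] size [ 5.1 65.5] ang 81.4 pca 171.4 zmed 0.039
   573 px [249. 155.] c [606.8  28.1] size [ 5.7 65.6] ang 81.3 pca 171.4 zmed 0.039
   595 px [250. 165.] c [606.8  19.3] size [ 6.  65.3] ang 81.2 pca 171.4 zmed 0.0389
   592 px [250. 194.] c [602.8  -6.3] size [ 6.2 65.4] ang 81.4 pca 171.3 zmed 0.0387
t 9.4 pos [0.6052 0.0056 0.1681] th -8.59 F [-0.1 -1.3 -0.2] w 0.879
d [-0.1868 -0.2346  0.0169] a [ 0.0023 -0.0068 -0.7608] dist 0.3 43.6
```

View pics/w11.png

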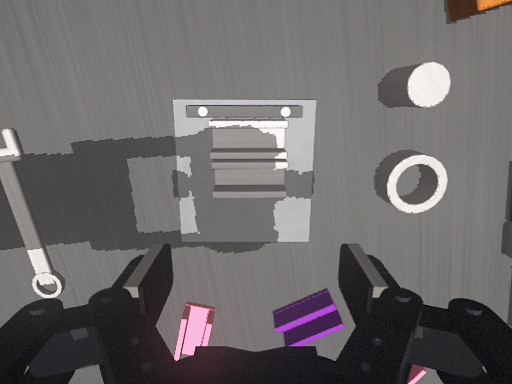

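The pair (flanges at rows 124, 155, 165 and 194) is parallel. The second sits at about y=-34.6, x=+1.1 mm in the first's frame, so that stage is fine. Next is the bridge.

```bash
python3 -m handwheel '[{"dx":-0.037,"dy":-0.047,"dz":0,"ax":0,"ay":-0.001,"az":-0.15},{"dx":-0.074,"dy":-0.094,"dz":0,"ax":0.001,"ay":-0.002,"az":-0.30},{"dx":-0.111,"dy":-0.141,"dz":0.005,"ax":0.001,"ay":-0.003,"az":-0.45},{"dx":-0.148,"dy":-0.188,"dz":0.01,"ax":0.002,"ay":-0.005,"az":-0.6},{"dx":-0.187,"dy":-0.235,"dz":0.017,"ax":0.002,"ay":-0.007,"az":-0.76}]' 20; python3 -m handwheel '[{"dx":0,"dy":0,"dz":0,"ax":0,"ay":0,"az":0}]' ;python3 - <<'E'
from h import *
f=grab('wrist','w12.png')
P=cloud(f); flanges(P,(.4557,.2655),.038,.05)
go(.4557,.2655,.07,35)
E
```

```text
time: 10.02
tool_pos: [0.4516, 0.2671, 0.1455]
tool_rot: [-0.001, 0.953, 0.303, -0.004]
contact_force: [0.3, 0.3, -0.2]
gripper_width: 0.92
time: 10.15
tool_pos: [0.4499, 0.2682, 0.1446]
tool_rot: [-0.001, 0.953, 0.303, -0.006]
contact_force: [-0.2, 0.1, -0.2]
gripper_width: 0.918
   3363 px [261. 197.] c [455.7 265.4] size [66.1 32.8] ang 34.4 pca 34.3 zmed 0.0431
t 10.2 pos [0.4515 0.2669 0.1452] th 35.12 F [-0.2 -0.3  0.3] w 0.918
d [0.0033 0.0039 0.0751] a [-0.0046  0.0088  0.0021] dist 0.075 0.6
```

View pics/w12.png

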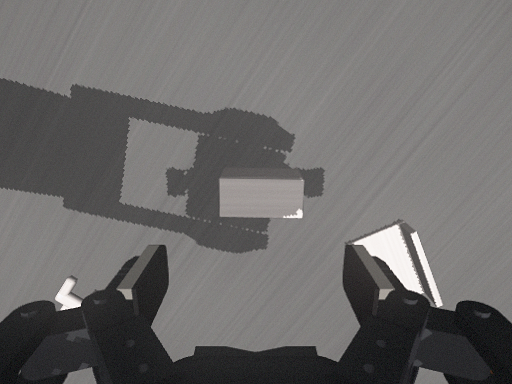

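The bridge is at (261,197), level with the jaw axis, 34.4° at (455.7, 265.4). Aligning and descending.

```bash
python3 -m handwheel '[{"dx":0.002,"dy":0.002,"dz":0.02,"ax":-0.003,"ay":0.005,"az":0.006},{"dx":0.0033,"dy":0.0039,"dz":0.06,"ax":-0.0046,"ay":0.0088,"az":0.0125},{"dx":0.0033,"dy":0.0039,"dz":0.085,"ax":-0.0046,"ay":0.0088,"az":0.0125},{"dx":0.0033,"dy":0.0039,"dz":0.085,"ax":-0.0046,"ay":0.0088,"az":0.0125}]' 32 ;python3 - <<'E'
from h import *
f=grab('wrist','w13.png')
P=cloud(f); flanges(P,(.4557,.2655),.038,.05)
go(.4557,.2654,.021,34.4)
E
```

```text
time: 10.7
tool_pos: [0.4564, 0.2626, 0.0591]
tool_rot: [0.0, 0.956, 0.293, -0.002]
contact_force: [-0.4, 0.5, -0.2]
gripper_width: 0.875
   7285 px [258. 228.] c [455.3 265.7] size [66.4 32.7] ang 34.6 pca 34.7 zmed 0.043
t 10.75 pos [0.4577 0.2634 0.0611] th 34.11 F [ 0.8 -1.   0.9] w 0.873
d [-0.0006 -0.0028  0.0401] a [ 0.0001 -0.0008 -0.0051] dist 0.04 0.3
```

View pics/w13.png

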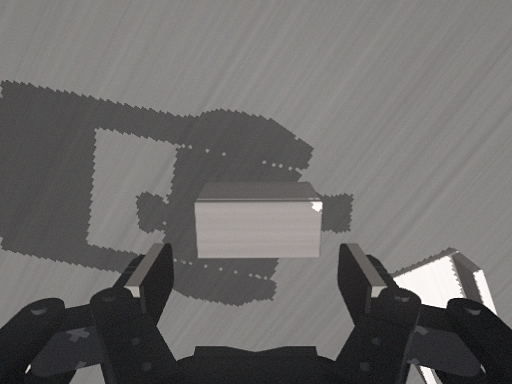

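```bash
python3 -m handwheel '[{"dx":-0.0006,"dy":-0.0028,"dz":0.0,"ax":0,"ay":0,"az":-0.007},{"dx":-0.0006,"dy":-0.0028,"dz":0.02,"ax":0,"ay":0,"az":-0.007},{"dx":-0.0006,"dy":-0.0028,"dz":0.036,"ax":0,"ay":0,"az":-0.007},{"dx":-0.0006,"dy":-0.0028,"dz":0.04,"ax":0,"ay":0,"az":-0.007},{"dx":-0.0006,"dy":-0.0028,"dz":0.04,"ax":0,"ay":0,"az":-0.007}]' ;python3 - <<'E'
from h import *
f=grab('wrist','w14.png')
intool(f,-.028,-.012)
go(.4555,.2655,.021,34.5)
f=grab('scene','s14.png')
cv2.imwrite('pics/s14z.png',cv2.resize(f['image'][180:280,320:430],(770,600),interpolation=cv2.INTER_CUBIC))
E
```

```text
time: 11.38
tool_pos: [0.4561, 0.2669, 0.0223]
tool_rot: [-0.0, 0.955, 0.298, 0.002]
contact_force: [0.3, 0.8, 0.7]
gripper_width: 0.872
   10498 [257. 267.] min [-0.0294 -0.0156 -0.0217] max [ 0.0294  0.0156 -0.0129] zplane [ 0.004 -0.063 -0.02 ]
t 11.43 pos [0.4564 0.2671 0.0227] th 34.64 F [ 0.7 -0.1 -0.7] w 0.87
d [-0.0017  0.0007  0.0017] a [ 0.0007 -0.0043  0.0024] dist 0.002 0.3
```

View pics/s14z.png

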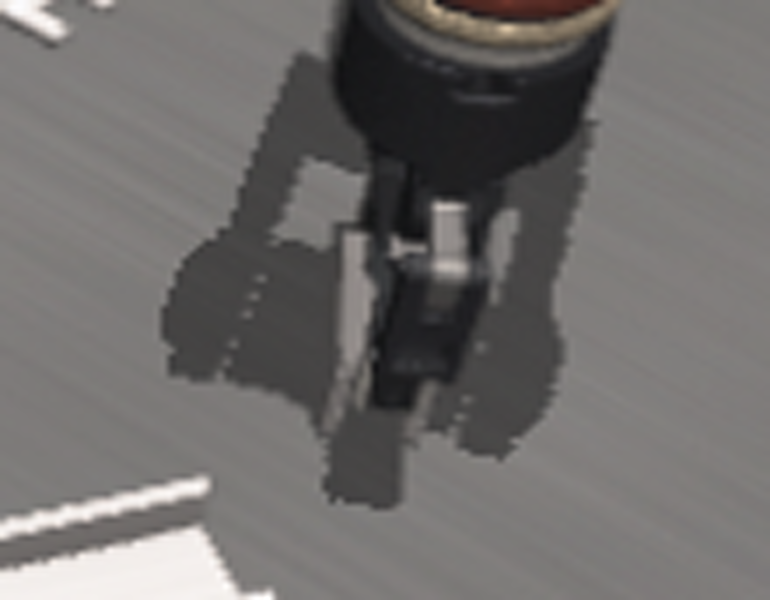

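View pics/w14.png

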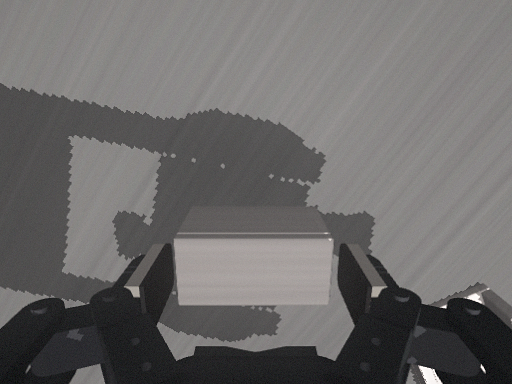

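The bridge is centred in the jaws (tool y ±15.6 mm). A small trim, then close and lift.

```bash
python3 -m handwheel '[{"dx":-0.0012,"dy":0,"dz":0.0015,"ax":0,"ay":-0.004,"az":0},{"dx":-0.0012,"dy":0,"dz":0.0015,"ax":0,"ay":-0.004,"az":0}]'; python3 -m handwheel '[{"dx":0,"dy":0,"dz":0,"ax":0,"ay":0,"az":0},{"dx":0,"dy":0,"dz":0,"ax":0,"ay":0,"az":0},{"dx":0,"dy":0,"dz":0,"ax":0,"ay":0,"az":0},{"dx":0,"dy":0,"dz":0,"ax":0,"ay":0,"az":0}]' 160; python3 -m handwheel '[{"dx":0,"dy":0,"dz":-0.005,"ax":0,"ay":0,"az":0},{"dx":0,"dy":0,"dz":-0.03,"ax":0,"ay":0,"az":0},{"dx":0,"dy":0,"dz":-0.07,"ax":0,"ay":0,"az":0},{"dx":0,"dy":0,"dz":-0.11,"ax":0,"ay":0,"az":0},{"dx":0,"dy":0,"dz":-0.11,"ax":0,"ay":0,"az":0}]'
python3 - <<'E'
from h import *
f=grab('wrist','w15.png')
intool(f,-.028,-.012)
go(.6068,.0237,.12,-8.6)
f=grab('scene','s15.png')
cv2.imwrite('pics/s15z.png',cv2.resize(f['image'][120:240,310:440],(650,600),interpolation=cv2.INTER_CUBIC))
go(.6068,.0237,.12,-8.6)
E
```

```text
time: 11.72
tool_pos: [0.4552, 0.2662, 0.0209]
tool_rot: [0.0, 0.955, 0.298, 0.0]
contact_force: [0.3, -0.3, 0.4]
gripper_width: 0.872
time: 12.22
tool_pos: [0.4558, 0.2665, 0.0215]
tool_rot: [0.0, 0.955, 0.298, 0.001]
contact_force: [0.2, 0.8, 6.0]
gripper_width: 0.749
time: 12.85
tool_pos: [0.4567, 0.267, 0.1335]
tool_rot: [0.0, 0.955, 0.298, 0.003]
contact_force: [0.0, -0.6, -3.1]
gripper_width: 0.755
   11078 [253. 266.] min [-0.0294 -0.0152 -0.0255] max [ 0.0294  0.016  -0.0129] zplane [-0.005 -0.116 -0.023]
t 12.9 pos [0.4551 0.2663 0.1309] th 34.64 F [ 1.  -0.3 -4.4] w 0.755
d [-0.0131  0.2858  0.0111] a [ 4.000e-04 -9.000e-04  7.546e-01] dist 0.286 43.2
t 12.95 pos [0.454  0.2658 0.129 ] th 34.63 F [-0.7 -0.1 -3.4] w 0.751
d [-0.0118  0.2861  0.009 ] a [0.001  0.0028 0.7546] dist 0.286 43.2
```

View pics/s15z.png

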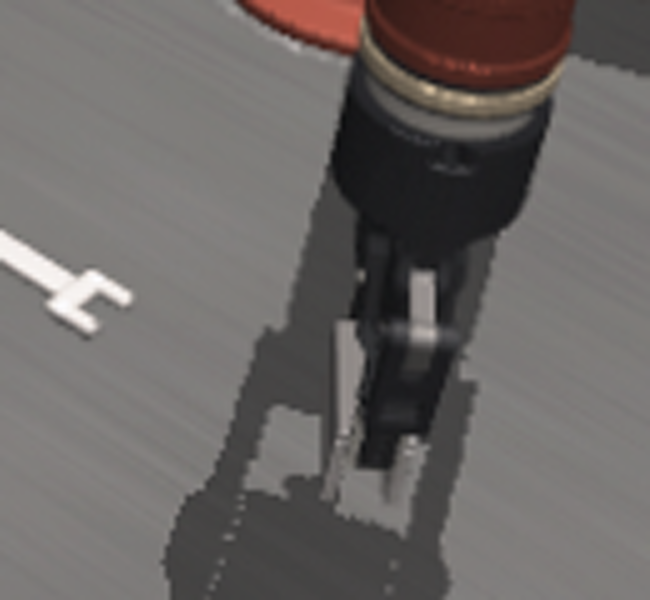

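View pics/w15.png

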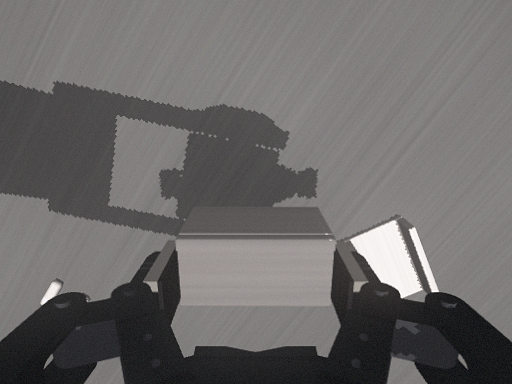

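```bash
python3 -m handwheel '[{"dx":-0.002,"dy":0.055,"dz":0,"ax":0,"ay":0,"az":0.15},{"dx":-0.005,"dy":0.113,"dz":0,"ax":0,"ay":0,"az":0.30},{"dx":-0.007,"dy":0.17,"dz":0,"ax":0,"ay":0,"az":0.45},{"dx":-0.01,"dy":0.228,"dz":0,"ax":0,"ay":0.001,"az":0.6},{"dx":-0.012,"dy":0.285,"dz":0,"ax":0,"ay":0.002,"az":0.755}]'; python3 -m handwheel '[{"dx":0,"dy":0,"dz":0,"ax":0,"ay":0,"az":0}]'
python3 - <<'E'
from h import *
f=grab('wrist','w16.png')
P=cloud(f); flanges(P,(.606,.024),.034,.043,rad=.08,minn=15)
intool(f,-.024,-.018)
go(.6068,.0237,.12,-8.6)
E
```

```text
time: 13.58
tool_pos: [0.6058, 0.0234, 0.1269]
tool_rot: [-0.0, 0.997, -0.078, -0.002]
contact_force: [0.8, 0.4, -2.9]
gripper_width: 0.757
time: 13.7
tool_pos: [0.6068, 0.0216, 0.1273]
tool_rot: [0.0, 0.997, -0.078, -0.001]
contact_force: [-0.4, 0.5, -3.5]
gripper_width: 0.755
   866 px [254. 152.] c [610.3  53.6] size [ 6.2 65.4] ang 81.1 pca 171.3 zmed 0.0389
   855 px [253. 187.] c [606.5  27.9] size [ 6.6 65.4] ang 81.3 pca 171.4 zmed 0.0388
   843 px [255. 198.] c [606.3  19.2] size [ 6.8 65.4] ang 81.1 pca 171.5 zmed 0.0388
   9967 [252. 270.] min [-0.0294 -0.0136 -0.0228] max [ 0.0294  0.0175 -0.0187] zplane [-0.002 -0.013 -0.021]
t 13.75 pos [0.6058 0.0235 0.1273] th -8.77 F [-1.4  0.5 -3.3] w 0.751
d [ 0.001  -0.0003  0.0073] a [ 0.      0.004  -0.0029] dist 0.007 0.3
```

View pics/w16.png

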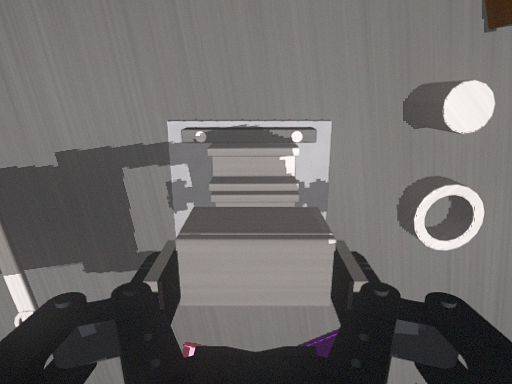

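```bash
cat >> h.py <<'E'
def rel(f,c=(.6064,.0236),yaw=-8.6):
    """bridge top centre and ridge (both inner flanges) in pair frame, mm, one camera only"""
    P=cloud(f); t=np.radians(yaw); X=np.array([np.cos(t),np.sin(t)]);Y=np.array([-X[1],X[0]])
    D=P[...,:2]-np.array(c); x=D@X*1e3; y=D@Y*1e3; z=P[...,2]*1e3
    near=(abs(x)<60)&(abs(y)<60)&(z>33)
    zt=np.nanpercentile(z[near&(abs(x)<25)&(abs(y)<14)],60)
    m=near&(abs(z-zt)<2.2)&(abs(x)<33.5)&(abs(y)<22)
    r=cv2.minAreaRect(np.c_[x[m],y[m]].astype(np.float32)); 
    print('bridge top z',zt.round(1),'c',np.round(r[0],1),'size',np.round(r[1],1),'ang',round(r[2],1),'y1/99',np.percentile(y[m],[1,99]).round(1))
    g=near&(abs(z-38.8)<2)&(abs(y)<11)&~m
    if g.sum()>50: print('ridge y',np.percentile(y[g],[1,99]).round(1),'x',np.percentile(x[g],[1,99]).round(1),g.sum())
    g=near&(abs(z-38.8)<2)&(y>25)&(y<37)
    if g.sum()>50: print('first outer flange y',np.percentile(y[g],[1,99]).round(1),'x',np.percentile(x[g],[1,99]).round(1))
E
python3 - <<'E'
from h import *
rel(load('w16.png'));
E
```

```text
bridge top z 149.4 c [ 0.  -2.3] size [32.5 67. ] ang 89.9 y1/99 [-17.7  13.3]
ridge y [-7.4  7.3] x [-32.2  32.1] 1512
first outer flange y [27.1 33.2] x [-32.4  31.5]
```

```bash
python3 -m handwheel '[{"dx":0,"dy":-0.0022,"dz":0.0,"ax":0,"ay":0.004,"az":-0.003},{"dx":0,"dy":-0.0022,"dz":0.02,"ax":0,"ay":0.004,"az":-0.003},{"dx":0,"dy":-0.0022,"dz":0.04,"ax":0,"ay":0.004,"az":-0.003},{"dx":0,"dy":-0.0022,"dz":0.055,"ax":0,"ay":0.004,"az":-0.003},{"dx":0,"dy":-0.0022,"dz":0.055,"ax":0,"ay":0.004,"az":-0.003}]'; python3 -m handwheel '[{"dx":0,"dy":0,"dz":0,"ax":0,"ay":0,"az":0}]'
python3 - <<'E'
from h import *
f=grab('wrist','w17.png')
rel(f)
go(.6068,.0237,.06,-8.6)
f=grab('scene','s17.png')
cv2.imwrite('pics/s17z.png',cv2.resize(f['image'][150:260,200:310],(600,600),interpolation=cv2.INTER_CUBIC))
f=grab('top','t17.png')
E
```

```text
time: 14.38
tool_pos: [0.6057, 0.0275, 0.073]
tool_rot: [0.0, 0.997, -0.073, 0.001]
contact_force: [0.3, -1.0, -2.7]
gripper_width: 0.75
time: 14.5
tool_pos: [0.608, 0.0271, 0.0762]
tool_rot: [0.0, 0.997, -0.074, 0.003]
contact_force: [0.2, 0.4, -1.6]
gripper_width: 0.752
bridge top z 98.5 c [0.1 3.2] size [66.9 32.4] ang 0.0 y1/99 [-12.2  18.8]
first outer flange y [27.2 33.3] x [-32.7  31.4]
t 14.55 pos [0.6084 0.027  0.0768] th -8.45 F [ 0.7 -0.6 -1.8] w 0.754
d [-0.0012  0.0035  0.0167] a [-0.0002 -0.0075  0.0026] dist 0.017 0.5
```

View pics/s17z.png

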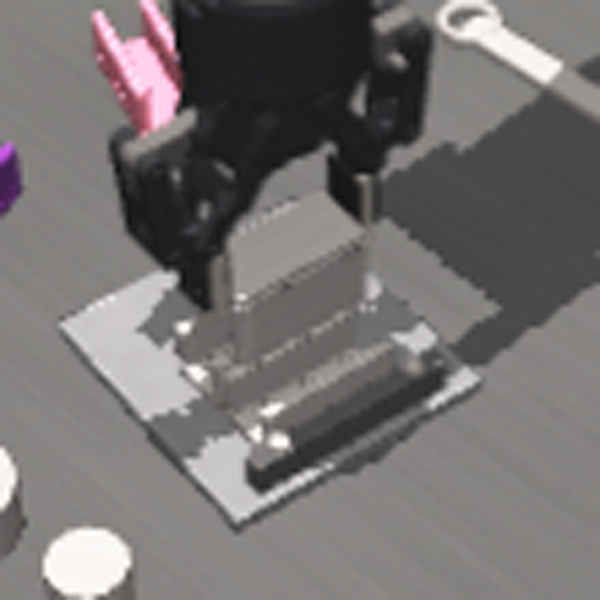

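View pics/w17.png

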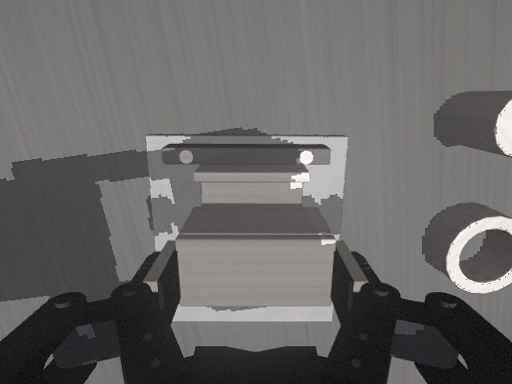

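Now y reads +3.3 mm, more shift than commanded. I'll let the arm settle and re-read.

```bash
python3 -m handwheel '[{"dx":0,"dy":0,"dz":0,"ax":0,"ay":0,"az":0},{"dx":0,"dy":0,"dz":0,"ax":0,"ay":0,"az":0},{"dx":0,"dy":0,"dz":0,"ax":0,"ay":0,"az":0}]'|grep pos
python3 - <<'E'
from h import *
rel(grab('wrist','w18.png'))
go(.6064,.0237,.06,-8.6)
rel(grab('wrist','w18b.png'))
go(.6064,.0237,.06,-8.6)
E
```

```text
tool_pos: [0.6077, 0.0271, 0.076]
bridge top z 98.4 c [-0.   3.2] size [32.5 67. ] ang 90.0 y1/99 [-12.2  18.8]
first outer flange y [27.7 33.3] x [-32.4  31.5]
t 15.07 pos [0.6076 0.0271 0.0759] th -8.45 F [-0.4 -0.  -2.2] w 0.751
d [-0.0008  0.0036  0.0159] a [-0.0001 -0.0059  0.0026] dist 0.016 0.4
bridge top z 98.3 c [0.  3.1] size [66.9 32.4] ang 0.2 y1/99 [-12.2  18.7]
first outer flange y [27.3 33.3] x [-32.5  31.5]
t 15.12 pos [0.6076 0.0271 0.0759] th -8.45 F [-0.3  0.3 -2.9] w 0.749
d [-0.0008  0.0035  0.0159] a [-0.0001 -0.006   0.0026] dist 0.016 0.4
```

```bash
python3 -m handwheel '[{"dx":0,"dy":0.0032,"dz":0,"ax":0,"ay":-0.006,"az":0.0025},{"dx":0,"dy":0.0032,"dz":0.004,"ax":0,"ay":-0.006,"az":0.0025},{"dx":0,"dy":0.0032,"dz":0.006,"ax":0,"ay":-0.006,"az":0.0025},{"dx":0,"dy":0.0032,"dz":0.006,"ax":0,"ay":-0.006,"az":0.0025},{"dx":0,"dy":0.0032,"dz":0.006,"ax":0,"ay":-0.006,"az":0.0025}]'|grep pos
python3 - <<'E'
from h import *
rel(grab('wrist','w19.png'))
go(.6064,.0237,.06,-8.6)
f=load('w19.png');P=cloud(f); flanges(P,(.606,.024),.034,.043,rad=.08,minn=15)
E
```

```text
tool_pos: [0.6072, 0.024, 0.0698]
bridge top z 92.8 c [0.  0.2] size [66.9 32.1] ang 0.1 y1/99 [-15.2  15.5]
first outer flange y [27.3 33.3] x [-32.4  31.4]
t 15.8 pos [0.6072 0.024  0.0699] th -8.59 F [ 0.9  0.3 -2.1] w 0.755
d [-0.0008  0.0004  0.0099] a [-0.0001  0.      0.0002] dist 0.01 0.0
   1499 px [252. 173.] c [610.6  53.6] size [ 6.4 65.5] ang 81.5 pca 171.4 zmed 0.0389
```

View pics/w19.png

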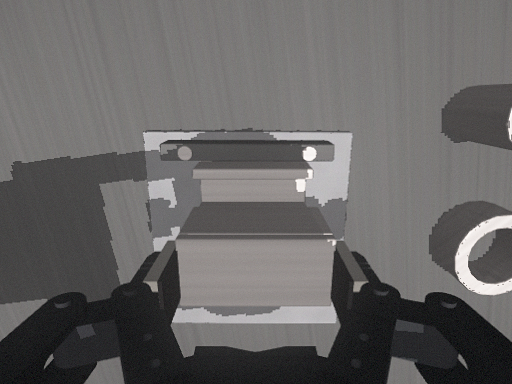

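Bridge y offset is 0.2 mm, yaw matches, x is level. Descending gently and watching force.

```bash
python3 -m handwheel '[{"dx":0,"dy":0.0002,"dz":0.003,"ax":0,"ay":0,"az":0},{"dx":0,"dy":0.0002,"dz":0.006,"ax":0,"ay":0,"az":0},{"dx":0,"dy":0.0002,"dz":0.009,"ax":0,"ay":0,"az":0},{"dx":0,"dy":0.0002,"dz":0.01,"ax":0,"ay":0,"az":0}]'|grep -E "pos|force";  python3 -m handwheel '[{"dx":0,"dy":0,"dz":0.001,"ax":0,"ay":0,"az":0},{"dx":0,"dy":0,"dz":0.0025,"ax":0,"ay":0,"az":0},{"dx":0,"dy":0,"dz":0.004,"ax":0,"ay":0,"az":0},{"dx":0,"dy":0,"dz":0.005,"ax":0,"ay":0,"az":0}]'|grep -E "pos|force"
python3 - <<'E'
from h import *
rel(grab('wrist','w20.png'))
go(.6064,.0237,.0335,-8.6)
f=grab('scene','s20.png')
cv2.imwrite('pics/s20z.png',cv2.resize(f['image'][160:260,200:300],(600,600),interpolation=cv2.INTER_CUBIC))
E
```

```text
tool_pos: [0.6069, 0.0238, 0.0594]
contact_force: [-0.1, -0.1, -2.8]
tool_pos: [0.6071, 0.0237, 0.0548]
contact_force: [1.1, 0.1, -3.2]
bridge top z 77.8 c [-0.  -0.2] size [31.9 66.9] ang 89.8 y1/99 [-15.5  15.2]
first outer flange y [27.1 33.4] x [-32.7  31.4]
t 16.85 pos [0.607  0.0238 0.0546] th -8.59 F [-0.3 -0.  -2.5] w 0.754
d [-0.0006  0.0002  0.0211] a [-0.0001  0.0003  0.0001] dist 0.021 0.0
```

View pics/s20z.png

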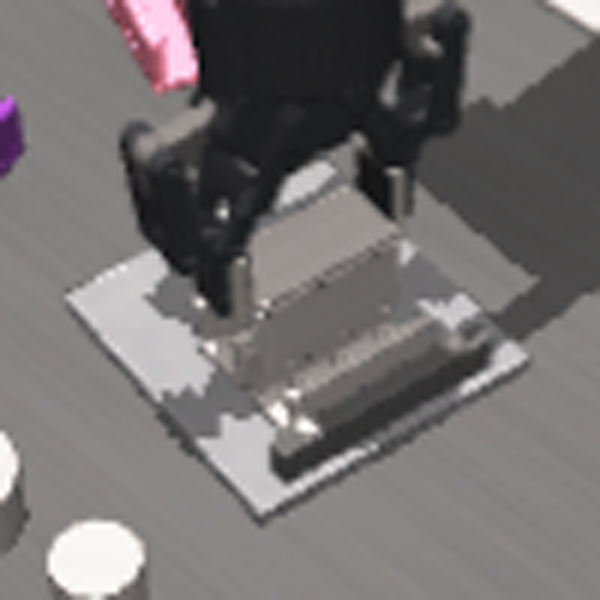

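The bridge is entering with no contact force. Next 17 mm, then 1 mm steps.

```bash
python3 -m handwheel '[{"dx":0,"dy":0,"dz":0.002,"ax":0,"ay":0,"az":0},{"dx":0,"dy":0,"dz":0.0045,"ax":0,"ay":0,"az":0},{"dx":0,"dy":0,"dz":0.007,"ax":0,"ay":0,"az":0},{"dx":0,"dy":0,"dz":0.009,"ax":0,"ay":0,"az":0},{"dx":0,"dy":0,"dz":0.009,"ax":0,"ay":0,"az":0}]'|grep -E "pos|force"; python3 -m handwheel '[{"dx":0,"dy":0,"dz":0.002,"ax":0,"ay":0,"az":0},{"dx":0,"dy":0,"dz":0.0045,"ax":0,"ay":0,"az":0},{"dx":0,"dy":0,"dz":0.007,"ax":0,"ay":0,"az":0},{"dx":0,"dy":0,"dz":0.008,"ax":0,"ay":0,"az":0},{"dx":0,"dy":0,"dz":0.008,"ax":0,"ay":0,"az":0}]'|grep -E "pos|force"
python3 - <<'E'
from h import *
rel(grab('wrist','w21.png'))
go(.6064,.0237,.0335,-8.6)
E
```

```text
tool_pos: [0.6069, 0.0238, 0.0455]
contact_force: [1.1, 0.1, -3.2]
tool_pos: [0.607, 0.0238, 0.0377]
contact_force: [0.3, 0.2, -3.7]
bridge top z 60.6 c [ 0.  -0.1] size [67. 32.] ang 0.1 y1/99 [-15.6  15.2]
first outer flange y [27.7 33.4] x [-32.7  31.4]
t 18.2 pos [0.6071 0.0237 0.0379] th -8.6 F [-0.9  0.2 -3.3] w 0.753
d [-0.0007  0.0001  0.0044] a [-0.0001  0.0002  0.0001] dist 0.004 0.0
```

```bash
python3 -m handwheel '[{"dx":0,"dy":0,"dz":0.001,"ax":0,"ay":0,"az":0},{"dx":0,"dy":0,"dz":0.002,"ax":0,"ay":0,"az":0},{"dx":0,"dy":0,"dz":0.002,"ax":0,"ay":0,"az":0}]'|grep -E "pos|force"; for i in 1 2 ; do python3 -m handwheel '[{"dx":0,"dy":0,"dz":0.0007,"ax":0,"ay":0,"az":0},{"dx":0,"dy":0,"dz":0.0007,"ax":0,"ay":0,"az":0}]'|grep -E "pos|force";done
```

```text
tool_pos: [0.607, 0.0238, 0.0357]
contact_force: [-0.5, 0.1, -3.1]
tool_pos: [0.6072, 0.0238, 0.0355]
contact_force: [-1.0, 0.5, 2.3]
tool_pos: [0.6073, 0.0237, 0.0355]
contact_force: [-3.9, 0.2, 4.0]
```

TCP is exactly 14.0 mm above its grasp height (8 mm plate + 6 mm web), and contact force is rising gently, so the bridge is seated. Releasing and rising.

```bash
python3 -m handwheel '[{"dx":0,"dy":0,"dz":-0.0007,"ax":0,"ay":0,"az":0},{"dx":0,"dy":0,"dz":-0.0007,"ax":0,"ay":0,"az":0},{"dx":0,"dy":0,"dz":-0.0007,"ax":0,"ay":0,"az":0}]' 28; python3 -m handwheel '[{"dx":0,"dy":0,"dz":-0.01,"ax":0,"ay":0,"az":0},{"dx":0,"dy":0,"dz":-0.04,"ax":0,"ay":0,"az":0},{"dx":0,"dy":0,"dz":-0.09,"ax":0,"ay":0,"az":0},{"dx":0,"dy":0,"dz":-0.14,"ax":0,"ay":0,"az":0},{"dx":0,"dy":0,"dz":-0.15,"ax":0,"ay":0,"az":0}]'|grep -E "pos|force"; python3 -m handwheel '[{"dx":0,"dy":0.06,"dz":0,"ax":0,"ay":0,"az":0},{"dx":0,"dy":0.12,"dz":0,"ax":0,"ay":0,"az":0},{"dx":0,"dy":0.12,"dz":0,"ax":0,"ay":0,"az":0},{"dx":0,"dy":0.12,"dz":0,"ax":0,"ay":0,"az":0}]'|grep pos
python3 - <<'E'
from h import *
for n in ['wrist','top','scene']:
    f=grab(n,n+'22.png'); P=cloud(f); print(n)
    flanges(P,(.606,.024),.034,.0445,rad=.08,minn=15)
    flanges(P,(.606,.024),.050,.062,rad=.05,minn=15)
f=load('scene22.png');cv2.imwrite('pics/s22z.png',cv2.resize(f['image'][160:260,200:300],(600,600),interpolation=cv2.INTER_CUBIC))
E
```

```text
time: 19.45
tool_pos: [0.6074, 0.0237, 0.0353]
tool_rot: [-0.0, 0.997, -0.075, 0.0]
contact_force: [0.7, -0.2, -0.3]
gripper_width: 0.89
tool_pos: [0.6099, 0.0235, 0.1915]
contact_force: [0.2, -0.6, -0.2]
tool_pos: [0.5889, -0.0947, 0.1846]
wrist
   155 px [255.  55.] c [604.9   7.2] size [ 0.4 64.7] ang 81.2 pca 171.3 zmed 0.0384
   630 px [255.  72.] c [602.7  -6.4] size [ 5.7 65.8] ang 81.4 pca 171.4 zmed 0.0389
   mid [6.038e+02 4.000e-01]
   4027 px [256.  30.] c [607.4  22.6] size [31.8 65.9] ang 81.4 pca 171.0 zmed 0.0569
top
   84 px [239. 175.] c [610.7  54.3] size [ 5.7 65.6] ang 80.7 pca 170.7 zmed 0.0375
   467 px [253. 176.] c [608.4  23.5] size [32.1 66.8] ang 81.2 pca 171.6 zmed 0.0557
scene
   20 px [236. 208.] c [619.3  -9.7] size [ 7.1 29.3] ang 89.9 pca 179.2 zmed 0.0381
   92 px [251. 215.] c [614.3  35.1] size [26.5 70.9] ang 56.1 pca 153.0 zmed 0.0389
   82 px [260. 219.] c [609.5  56.1] size [ 9.1 64.9] ang 82.2 pca 171.1 zmed 0.0379
   344 px [251. 207.] c [607.   24.3] size [34.2 66.4] ang 80.9 pca 171.0 zmed 0.0565
```

View pics/s22z.png

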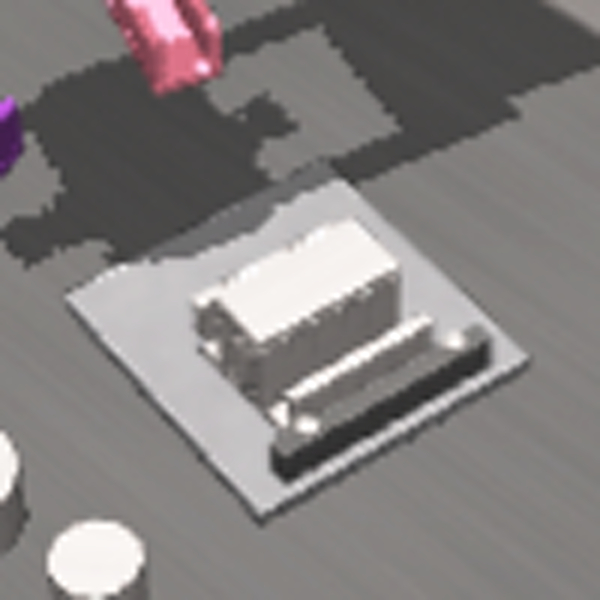

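View pics/wrist22.png

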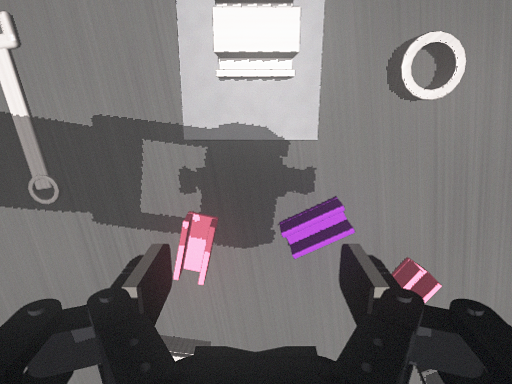

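View pics/top22.png

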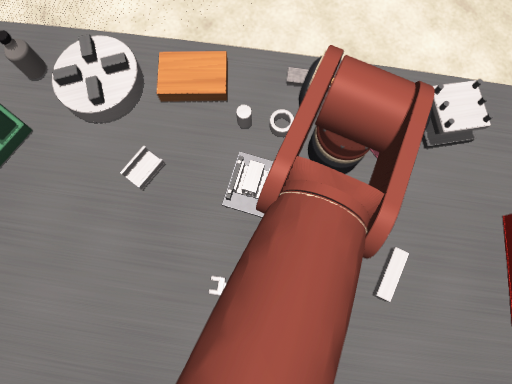

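The bridge is seated, with its top at 56 mm in all three views. Its ends are level, it is parallel, the first hasn't moved and the bystanders are in place. Handing in.

```bash
python3 -c "
from h import *
print(manip.state()['time'],manip.state()['contact_force']); print(manip.job_done())"
```

```text
20.725 [ 0.65614389 -0.49631336  0.73521541]
the job is handed in; nothing more can be done
None
```

The three channels are interlocked on the plate and the job was handed in at about 20.7 s; no verdict was reported.

- **Second channel:** I gripped it end to end and set it down beside the first. It sits at about y = −34.6 mm and x = +1.1 mm in the first's frame, a gap of about 2.6 mm, and parallel to within about 0.2°. I let go of it before fetching the third channel.
- **Third channel:** I gripped it end to end and lowered it at roughly 20 mm/s, then more slowly near the seat. It landed with only a few newtons of contact. At seating, the tool was 14.0 mm above its grasp height, which is the plate (8 mm) plus the web (6 mm).
- **Last checks:** All three cameras put the third channel's top at 56–57 mm (expected 56 mm). Its ends look level and it is parallel with the others. The first's outer flange is where it was at the start, within 0.5 mm. The second's outer flange did not move while the third was lowered over the pair. The gripper is clear of everything.
- **Disagreements:** The cameras differed by 1–2 mm. The wrist camera read heights about 1 mm high. One sideways trim of the third channel moved 5.5 mm instead of 2.2 mm; I caught and corrected it before lowering.
- **Not measured at the end:** I saw the stub, bush and wide and long channels in place in the last images but did not re-measure them. In the last overhead view the arm hides most of the wrench; the parts visible overhead and in the wrist view showed no sign of movement.

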